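Hang the holding arm on the slotted upright and load the keyed hub

ROBOT

A 6-joint arm with a two-finger parallel gripper is mounted at the origin on the work surface. World frame = base frame: x ahead of the robot, y to its left, z up, the work surface at z = 0. Lengths are in m, angles in rad, forces in N, time in s.
With the tool pointing down it reaches from about 0.375 to 0.975 m from the base axis. Payload 3.8 kg.
Tool frame: the origin (TCP) lies at the very end of the fingers, on their centre line; the grasp point (between the pads) lies 19 mm behind it (bot.grip_point_offset is the distance from the TCP to the grasp point, in m); z points along the fingers, x is the direction in which the jaws open and shut, and the axes are right-handed (so a half turn about z gives the same grasp; the last joint's range is limited). The gripper opens to 85 mm and grips with 20 to 120 N. Pads are 22 mm wide; open, the fingers measure 114 mm over their backs; the gripper's body (76 mm by 85 mm) begins 54 mm behind the grasp point. The pads swing forward as they close: fully open they stand 13 mm farther back than shut.
Start: joints at [1.074, 0.264, 1.604, -0, 1.274, -0.037], TCP at [0.3, 0.605, 0.231] pointing down, gripper open.
Joint ranges: [-2.63, 2.63], [-0.94, 2.18], [0.31, 2.57], [-1.31, 4.45], [0, 2.66], [-2.55, 2.55]. Speed limits (rad/s): [2.57, 2.57, 3.14, 3.14, 3.14, 3.14].

INTERFACE

Orientations are given as a rotation vector (axis times angle).
In Python, from workcell import bot, read_camera gives the robot as it stands.
- The arm moves only by the tool arm_command, never from a script. Its argument "rows" is a list of rows, each an object with "delta_rot": the turn, a rotation vector about the tool's x, y, z in rad, a list of three; "xyz": the shift along the tool's x, y, z in m, a list of three; "gripper": the finger opening in m, from 0 to 0.0854. A call has 1 to 12 rows; each row shifts and turns the commanded pose from where the row before left it, along the tool's axes as they then stand; what a row does not reach is not made up. A row lasts 1/10 s, in which the tool goes at most 50 mm and 8.59 degrees, less where a joint would pass 70% of its speed; a pose out of reach is approached as far as the arm can. A call is refused whole if a number of a shift passes 0.05 or a number of a turn 0.15, either way. A call with a gripper value outside its range is refused whole. The fingers move at their own pace and stop on an object; "force" is the grip in N (left out, the last holds). Time passes only in rows, so rows that do not move let the fingers close. It gives the time, the measured TCP pose, the force and the opening at its end, in the units of the state.
- bot.read_state(): the state, without advancing time (a new reading comes with each control period).
- read_camera(name): name is "scene" or "top" or "wrist"; returns a dict with "pixels" (400x640x3 uint8, red, green, blue), "range_z" (400x640 float32, m along the optical axis (not along the pixel's ray), 0 where there is no reading), "intrinsics" (3x3 intrinsics, pixels), "dist_coeffs" ([k1, k2, p1, p2, k3] as OpenCV has them; the pictures are not rectified), "camera_from_world" (4x4, takes a point from world to camera coordinates). Camera axes: x right, y up, looking along -z (the intrinsics and any distortion apply to the point x, -y, -z); pixel columns grow to the right and rows downward; lengths in m; the calibration is good to about 2 mm. A picture is of the moment at which its call begins.
- bot.finish_job(): hands the job in, once; it reports no verdict.
The state is a dict: "time": time; "q": joint angles; "joint_vel": joint speeds; "joint_torque": joint torques, N m; "tool_pos": TCP position; "tcp_rot": TCP orientation; "wrist_force": force on the tool from outside, world axes, zero at the start; "torque": the same for the moment, N m; "width": opening from 0.0 (shut) to 1.0 (fully open).
Only numpy, scipy, OpenCV 4.12 (cv2) and the standard library are available. Lean on these libraries where they do the work, as an engineer would, in place of code of your own. Each camera call takes 0.05 s, during which the arm holds its last target.

TASK

Hook the two claws of the blue holding arm into the two yellow-framed slots of the grey upright and press it down until it clicks fully home. Then fit the brass hub over the arm's steel post and turn it until its slot drops over the red key and it sits flat on the round plate. Let go of everything and leave the other things on the bench where they are.

Things in the scene. Friction and masses are not known exactly. Their poses are not given: they have to be found in the camera images.
- upright: Grey slotted upright, fixed: 70 mm wide, 208 tall; face plate 6 mm thick, hollow behind; foot plate 10 mm high, 130 mm wide, 20 mm in front to 95 mm behind the face. Origin: front face, at the table; x into the face, z up. One column of slots 18 mm wide, 32 mm high, sills (lower edges) at 43, 95, 147 mm; the upper two are framed yellow (yellow bands on the sides too), the lowest is unused.
- slot_sill (a point): Upright: middle of the front lower edge (sill) of the upper yellow-framed slot, 147 mm above the table; x points into the face, z up.
- catch (a joint): Spring roller behind the upper slot (red knob at the back), m: 0 at rest, grows as a claw's toe pushes it back. It resists from about 10 mm above home, takes roughly 10 to 15 N down on the pad, then clicks over the toe and holds it down. It works by itself.
- bracket_grip (a point): Blue holding arm, loose, 0.38 kg, standing on its flat underside: middle of its beam, 18 mm above the underside; grip it across y. x along the beam to the claws, z up. Beam 24 mm wide, 36 mm high, reaching 93 mm to -x and to the back plate (60 mm wide, 90 high, 8 thick, outer face 75 mm to +x). Home in the upright: this point 93 mm above the table, outer face against the face plate.
- claw_root (a point): Arm: underside of the upper claw's neck at the back plate's outer face; home on slot_sill (play 2 mm in x, 3 in y). Claws: two, one 52 mm below the other, 12 mm wide; neck 10 mm high, toe hanging 15 mm below the neck, 8 to 16 mm out from the face, so 25 mm high in all. They go level into the slots up to the face, then the arm goes down about 18 mm. Axes as bracket_grip.
- press_pad (a point): Arm: centre of the top of the black press pad (34 mm in x, 44 mm in y) on the back plate, 17 mm from its outer face, 94 mm above the arm's underside; 169 mm above the table when home. Press the arm down here. Axes as bracket_grip.
- post_foot (a point): Arm: centre of the top of the round steel plate (60 mm across) at the post's foot, 60 mm to -x of and 24 mm above bracket_grip, same axes. Post 30 mm in diameter, 38 mm high, last 8 mm tapered to 20 mm. A red key 8 mm wide, 14 mm high stands on the plate against the post's +x side (towards the claws), to 26 mm from the post's axis.
- hub_center (a point): Brass hub, loose, 0.36 kg, 36 mm high, on its end: centre, half-way up the bore's axis, z up. Bore 34 mm; about 52 mm round, with two grip flats at +y and -y, 56 mm across. Slot at least 12 mm wide through wall, top and bottom at +x. Home: centre 18 mm above post_foot, its x along the arm's x within 6 degrees; else it rests on the key, 14 mm too high.
- wrench_grip (a point): bystander: steel wrench, 180 mm long, lying flat; point on its handle
- spray_can: bystander: can with green label, 62 mm in diameter, 170 mm high; origin at the centre of its underside
- spacer: bystander: plain steel ring, 64 mm across, 22 mm high, no slot; origin at the centre of its underside
- screwdriver_grip (a point): bystander: screwdriver, 200 mm long, lying flat; point on its handle
- bolt_tray: bystander: red tray of bolts, 90 x 120 mm, 35 mm high; origin at the centre of its underside
- carton: bystander: cardboard box 100 x 70 x 80 mm high; origin at the centre of its underside
Not all that is in view belongs to the job. What is shaped like the part that bears bracket_grip but brown is not meant.

How it is judged:
On the way, in this order (a step that is already met when the one before it is completed fails the run):
1. the arm's claws are hooked in the yellow-framed slots and the arm is pressed down home (distance between claw_root and slot_sill below 0.007 m and z of claw_root in the frame of slot_sill below 0.0045 m and angle between the z axis of bracket_grip and the z axis of slot_sill, either way round below 0.09 rad and angle between the x axis of bracket_grip and the x axis of slot_sill, either way round below 0.13 rad), for 0.2 s.
2. the hub is on the post, dropped over the key onto the plate (z of hub_center in the frame of post_foot between 0.014 and 0.0215 m and x of hub_center in the frame of post_foot between -0.005 and 0.005 m and y of hub_center in the frame of post_foot between -0.005 and 0.005 m and angle between the z axis of hub_center and the z axis of post_foot, either way round below 0.12 rad), for 0.2 s.
At the end, for the whole second after the job is handed in: Arm home in the framed slots: claw root within 7 mm of the sill and at most 4.5 mm above it, upright within 5 and square within 7 degrees. Hub home over the key: its centre 14 to 21.5 mm above the plate, within 5 mm of the post axis along x and y, tilted under 7 degrees (all of step 1 and all of step 2); the robot touches nothing.
It fails at once if a bystander is shoved (over 40 mm) (distance of any of wrench_grip, spray_can, spacer, screwdriver_grip, bolt_tray, carton from where it was at the start of the episode above 0.04 m).
It also fails if it takes over 72 s, if anything falls off the work surface, if the arm or the gripper's body presses on something with over 40 N, if the wrist force passes 120 N, or if a joint passes its speed limit or range.

## Working session

There is one attempt and no reset: what is moved stays moved. The work goes in short steps, Python scripts to look and compute and a tool call to move; the robot and the scene stay as the last step left them, time stands still between calls to the robot, and variables do not carry over. Pictures are saved under pics/ and viewed, and the job is handed in when it is done.

Besides the shell and the picture viewer there is one more tool, called after "Call:" by a JSON object that holds its "fn" and its "kwargs", one argument or row to a line. arm_command: Moves the arm, as the interface text tells. Its arguments: {"type":"object","properties":{"rows":{"type":"array","items":{"type":"object","properties":{"delta_rot":{"type":"array","items":{"type":"number"}},"xyz":{"type":"array","items":{"type":"number"}},"gripper":{"type":"number"}}}},"force":{"type":"number"}},"required":["rows"]}

```bash
mkdir -p pics; ls; python3 - <<'E'
from workcell import bot, read_camera
import cv2,numpy as np
for n in ("scene","top","wrist"):
    c=read_camera(n); cv2.imwrite(f"pics/{n}0.png",c["pixels"][:,:,::-1])
    print(n,c["intrinsics"].tolist(),c["dist_coeffs"],np.round(c["camera_from_world"],3).tolist(),(c["range_z"]>0).mean())
print(bot.read_state(), bot.grip_point_offset)
E
```

```text
pics
scene [[416.00978956729284, 0.0, 320.0695280469584], [0.0, 416.00978956729284, 194.80950614807094], [0.0, 0.0, 1.0]] [0.0078539 0.        0.        0.        0.       ] [[0.444, 0.896, -0.006, -0.213], [-0.495, 0.251, 0.832, 0.176], [0.747, -0.367, 0.555, -1.793], [0.0, 0.0, 0.0, 1.0]] 0.9958515625
top [[463.61512000263144, 0.0, 318.80878844901434], [0.0, 463.61512000263144, 201.31268539474235], [0.0, 0.0, 1.0]] [-0.06134472  0.          0.          0.          0.        ] [[-0.018, -0.999, -0.026, 0.004], [0.987, -0.022, 0.159, -0.568], [-0.16, -0.023, 0.987, -1.22], [0.0, 0.0, 0.0, 1.0]] 0.99603125
wrist [[325.87492211539154, 0.0, 321.21346656464976], [0.0, 325.87492211539154, 202.55716456726773], [0.0, 0.0, 1.0]] [0.0091987 0.        0.        0.        0.       ] [[0.444, 0.896, -0.002, -0.674], [-0.862, 0.426, -0.276, 0.036], [-0.246, 0.124, 0.961, -0.379], [0.0, 0.0, 0.0, 1.0]] 0.99598046875
{'time': 0.15, 'q': array([ 1.07407733e+00,  2.64605773e-01,  1.60507627e+00, -8.80743909e-06,
        1.27369200e+00, -3.69078960e-02]), 'joint_vel': array([-0.00072623, -0.00140562, -0.006049  , -0.00159671, -0.0007533 ,
       -0.00051004]), 'joint_torque': array([ 1.00834382e-03, -5.15909100e+01, -3.67958343e+01,  7.12060137e-05,
        8.03976960e-03, -1.92446294e-05]), 'tool_pos': array([0.29928722, 0.60438472, 0.2302221 ]), 'tcp_rot': array([ 2.66846583e+00,  1.65628976e+00, -2.42305263e-03]), 'wrist_force': array([-0.09517794,  0.01861928,  0.18940277]), 'torque': array([ 0.03955659,  0.02522719, -0.03177731]), 'width': 1.0044768570215676} 0.0187
```

View pics/scene0.png

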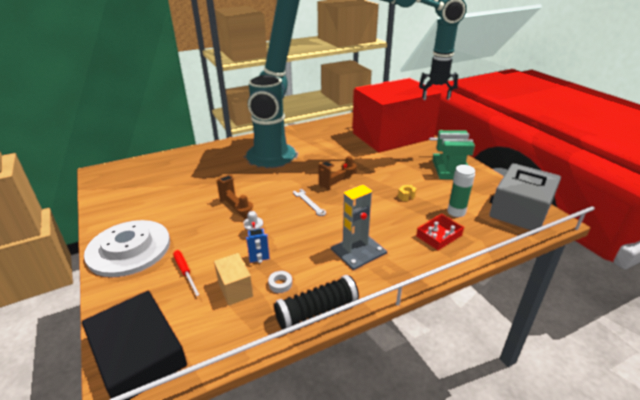

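View pics/top0.png

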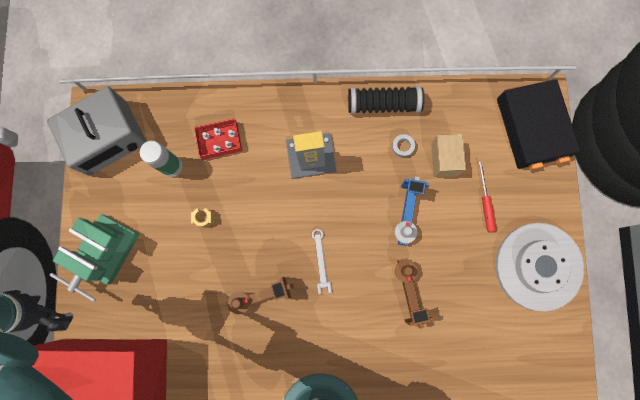

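View pics/wrist0.png

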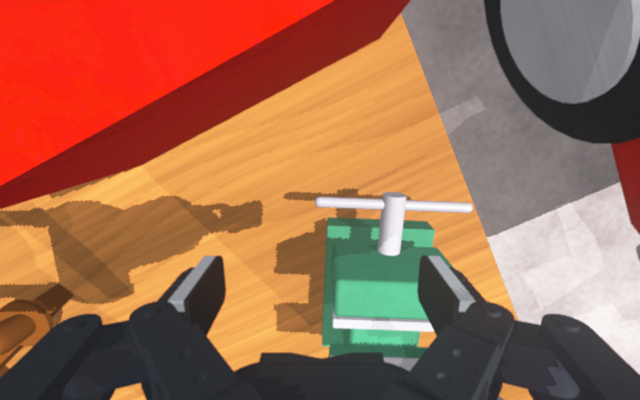

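```bash
cat > h.py <<'E'
from workcell import bot, read_camera
import cv2,numpy as np
from scipy.spatial.transform import Rotation as R
def cloud(n,c=None):
    c=c or read_camera(n)
    K,d,T=c["intrinsics"],np.array(c["dist_coeffs"],float),np.array(c["camera_from_world"])
    v,u=np.mgrid[0:400,0:640].astype(np.float32)
    p=cv2.undistortPoints(np.stack([u,v],-1).reshape(-1,1,2),np.array(K),d).reshape(400,640,2)
    z=c["range_z"]; P=np.stack([p[...,0]*z,-p[...,1]*z,-z],-1)
    W=(P-T[:3,3])@T[:3,:3]; W[z<=0]=np.nan
    return c,W
def proj(c,X):
    T=np.array(c["camera_from_world"]);Y=np.atleast_2d(X)@T[:3,:3].T+T[:3,3]
    Y=Y*[1,-1,-1]
    return cv2.projectPoints(Y.reshape(-1,1,3),np.zeros(3),np.zeros(3),np.array(c["intrinsics"]),np.array(c["dist_coeffs"],float))[0].reshape(-1,2)
def ray(c,u,v,z):
    T=np.array(c["camera_from_world"]);p=cv2.undistortPoints(np.array([[[u,v]]],float),np.array(c["intrinsics"]),np.array(c["dist_coeffs"],float))[0,0]
    d=np.array([p[0],-p[1],-1])@T[:3,:3]; o=-T[:3,:3].T@T[:3,3]
    return o+d*(z-o[2])/d[2]
def crop(c,name,u0,u1,v0,v1,s):
    cv2.imwrite(f"pics/{name}.png",cv2.resize(c["pixels"][v0:v1,u0:u1,::-1],None,fx=s,fy=s,interpolation=cv2.INTER_CUBIC))
E
python3 - <<'E'
from h import *
c,W=cloud("top"); hsv=cv2.cvtColor(c["pixels"],cv2.COLOR_RGB2HSV)
np.save("/tmp/Wt.npy",W)
crop(c,"t1",180,460,110,330,2.8)
def rep(name,m):
    P=W[m]; z=P[:,2]; print(name,m.sum(),np.round(np.nanpercentile(P,[1,50,99],axis=0),3).tolist())
H,S,V=hsv[...,0],hsv[...,1],hsv[...,2]
u=np.arange(640)[None,:]+0*H.astype(int); v=np.arange(400)[:,None]+0*H.astype(int)
box=lambda a,b,e,f:(u>=a)&(u<b)&(v>=e)&(v<f)
rep("table",box(340,390,150,200))
rep("blue",box(385,440,170,260)&(H>100)&(H<125)&(S>130))
rep("armhigh",box(385,440,170,260)&(W[...,2]>.02))
rep("upr",box(280,345,125,185)&(W[...,2]>.19))
rep("hub",box(185,220,200,232)&(W[...,2]>.025))
m=box(185,220,200,232)&(W[...,2]>.025)
c2,W2=cloud("scene"); np.save("/tmp/Ws.npy",W2)
crop(c2,"s1",200,480,140,280,2.8)
E
```

```text
table 2500 [[0.579, -0.208, -0.008], [0.65, -0.138, -0.002], [0.722, -0.068, 0.005]]
blue 384 [[0.447, -0.292, 0.021], [0.567, -0.253, 0.036], [0.613, -0.227, 0.096]]
armhigh 1017 [[0.448, -0.334, 0.022], [0.536, -0.251, 0.041], [0.642, -0.214, 0.097]]
upr 512 [[0.667, -0.021, 0.192], [0.689, 0.013, 0.206], [0.713, 0.047, 0.211]]
hub 208 [[0.508, 0.292, 0.026], [0.53, 0.32, 0.034], [0.556, 0.349, 0.041]]
```

View pics/t1.png

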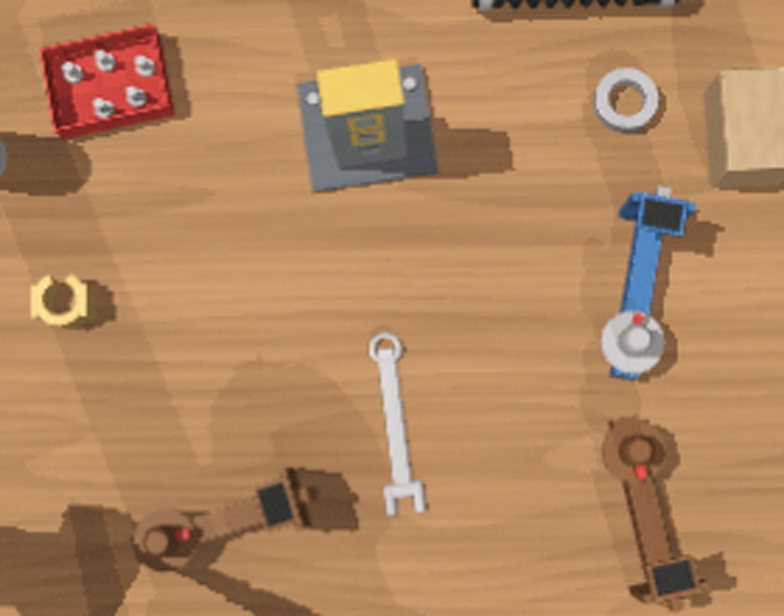

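View pics/s1.png

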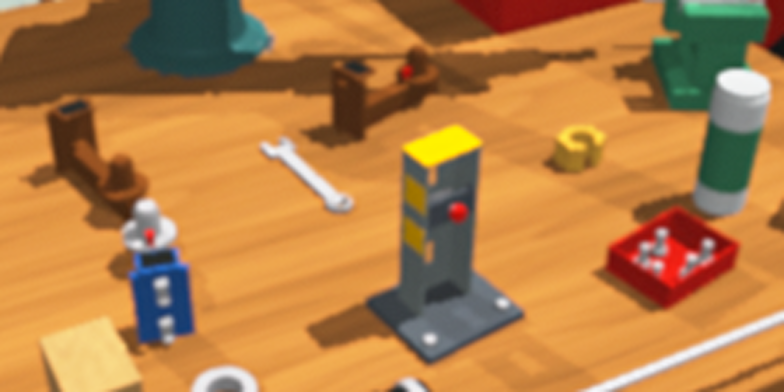

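Three arm-shaped things: blue at top px (411,211), brown at (258,293) and (413,292). Blue is the one named. The only gold slotted ring is at (202,216), and the upright is at (312,155). I'll enlarge them and measure.

```bash
python3 - <<'E'
from h import *
c=read_camera("top"); hsv=cv2.cvtColor(c["pixels"],cv2.COLOR_RGB2HSV)
H,S,V=[hsv[...,i].astype(int) for i in range(3)]
u=np.arange(640)[None,:]+0*H; v=np.arange(400)[:,None]+0*H
box=lambda a,b,e,f:(u>=a)&(u<b)&(v>=e)&(v<f)
def rect(name,m,z):
    m=m.astype(np.uint8); n,l,st,_=cv2.connectedComponentsWithStats(m)
    i=1+np.argmax(st[1:,4]); q=np.argwhere(l==i)[:,::-1]
    W=np.array([ray(c,a,b,z)[:2] for a,b in q])
    r=cv2.minAreaRect((W*1000).astype(np.float32)); print(name,len(q),np.round(r[0],1),np.round(r[1],1),round(r[2],2),"mean",np.round(W.mean(0)*1000,1)); return W
rect("yellowtop",box(285,335,125,152)&(H>20)&(H<35)&(S>140)&(V>150),.208)
w=rect("pad",box(400,430,175,196)&(V<60),.094)
rect("hub",box(185,220,200,232)&(H>18)&(H<32)&(S>90)&(V>130),.036)
rect("beam",box(395,430,192,224)&(H>100)&(H<125)&(S>130),.036)
g=box(390,420,215,245)&(S<60)&(V>90)
rect("plate",g,.042)
rect("redkey",box(395,420,215,230)&((H<8)|(H>172))&(S>150),.056)
a=cv2.resize(c["pixels"][165:250,380:445,::-1],None,fx=7,fy=7,interpolation=cv2.INTER_NEAREST)
b=cv2.resize(c["pixels"][195:240,180:225,::-1],None,fx=7,fy=7,interpolation=cv2.INTER_NEAREST)
cv2.imwrite("pics/arm.png",a);cv2.imwrite("pics/hub.png",b)
cv2.imwrite("pics/upr.png",cv2.resize(c["pixels"][120:190,275:350,::-1],None,fx=8,fy=8,interpolation=cv2.INTER_NEAREST))
E
```

```text
yellowtop 433 [690.2  12.2] [40.3 67.4] 6.95 mean [690.4  12.6]
pad 98 [ 594.5 -265.1] [31.8 22.1] 78.18 mean [ 595. -265.]
hub 188 [532.  321.3] [49.7 53.4] 1.47 mean [530.7 321.5]
beam 266 [ 552.2 -263.6] [43.6 84.7] 77.16 mean [ 552.8 -254.8]
plate 389 [ 480.3 -239.6] [56.8 62. ] 87.18 mean [ 478.8 -239.3]
redkey 5 [ 500.4 -245. ] [5.4 2.7] 88.76 mean [ 500.7 -244.5]
```

View pics/arm.png

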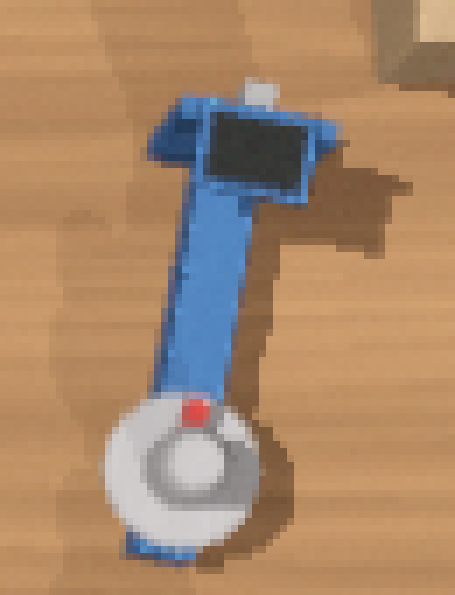

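View pics/hub.png

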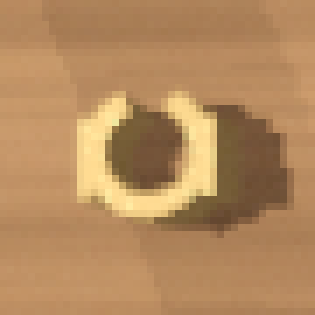

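View pics/upr.png

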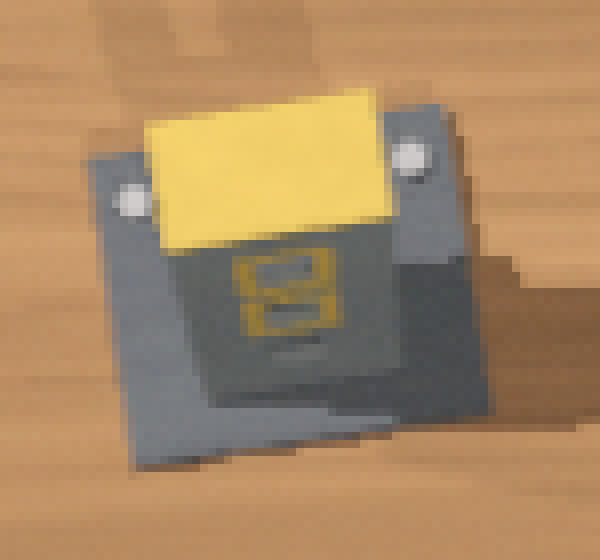

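Upright at about yaw +7°, with the front-face centre at (0.670, 0.010). Blue arm at yaw −12.7°, with its grip at (0.538, −0.2525). Hub at (0.532, 0.321), yaw about +1.5°, slot towards +x. Next: a planner helper.

```bash
cat >> h.py <<'E'
def plan(x,y,z,adeg,quiet=False):
    s=bot.read_state(); Rm=R.from_rotvec(s["tcp_rot"]).as_matrix(); p=np.array(s["tool_pos"])
    a=np.degrees(np.arctan2(Rm[1,0],Rm[0,0])); d=(a-adeg+180)%360-180
    t=Rm.T@(np.array([x,y,z])-p)
    print("t%.2f"%s["time"],"a=%.2f"%a,"turn about tool z: %.2f deg = %.4f rad"%(d,np.radians(d)),"tool z:",np.round(Rm[:,2],4),"pos",np.round(p,4))
    print("shift BEFORE turn (tool axes):",np.round(t,4),"q",np.round(s["q"],2),"F",np.round(s["wrist_force"],2),"w",s["width"])
E
python3 -c "
from h import *
plan(.533,-.251,.23,77.3);plan(.533,-.251,.23,-102.7)"
```

```text
t0.30 a=63.65 turn about tool z: -13.65 deg = -0.2382 rad tool z: [-4.e-04 -6.e-04 -1.e+00] pos [0.2994 0.6047 0.2308]
shift BEFORE turn (tool axes): [-0.6632  0.589   0.0013] q [ 1.07  0.26  1.6   0.    1.27 -0.04] F [ 0.36  0.1  -0.43] w 1.0006291306701787
t0.30 a=63.65 turn about tool z: 166.35 deg = 2.9034 rad tool z: [-4.e-04 -6.e-04 -1.e+00] pos [0.2994 0.6047 0.2308]
shift BEFORE turn (tool axes): [-0.6632  0.589   0.0013] q [ 1.07  0.26  1.6   0.    1.27 -0.04] F [ 0.36  0.1  -0.43] w 1.0006291306701787
```

Call:
{"fn": "arm_command", "kwargs": {
  "rows": [
    {"delta_rot": [0,0,-0.119],"gripper": 0.0854},
    {"delta_rot": [0,0,-0.119]},
    {"xyz": [-0.0356,0.0189,0]},
    {"xyz": [-0.0356,0.0189,0]},
    {"xyz": [-0.0356,0.0189,0]},
    {"xyz": [-0.0356,0.0189,0]},
    {"xyz": [-0.0356,0.0189,0]},
    {"xyz": [-0.0356,0.0189,0]},
    {"xyz": [-0.0356,0.0189,0]},
    {"xyz": [-0.0356,0.0189,0]},
    {"xyz": [-0.0356,0.0189,0]},
    {"xyz": [-0.0356,0.0189,0]}
  ]
}}

```text
invalid input
```

Call:
{"fn": "arm_command", "kwargs": {
  "rows": [
    {"xyz": [-0.0356,0.0189,0]},
    {"xyz": [-0.0356,0.0189,0]},
    {"xyz": [-0.0356,0.0189,0]},
    {"xyz": [-0.0356,0.0189,0]},
    {"xyz": [-0.0356,0.0189,0]},
    {"xyz": [-0.0356,0.0189,0]},
    {"xyz": [-0.0356,0.0189,0]},
    {"xyz": [-0.0356,0.0189,0]},
    {"xyz": [-0.0356,0.0189,0]},
    {"xyz": [-0.0356,0.0189,0]},
    {"xyz": [-0.0356,0.0189,0]},
    {"xyz": [-0.0356,0.0189,0]}
  ]
}}

```text
invalid input
```

```bash
python3 - <<'E'
from h import *
plan(.533,-.251,.23,77.3)
c=read_camera("wrist"); cv2.imwrite("pics/w1.png",c["pixels"][:,:,::-1])
print(proj(c,[[.480,-.2396,.042],[.5384,-.2525,.036],[.5945,-.2651,.094],bot.read_state()["tool_pos"]]))
E
```

```text
t0.30 a=63.65 turn about tool z: -13.65 deg = -0.2382 rad tool z: [-4.e-04 -6.e-04 -1.e+00] pos [0.2994 0.6047 0.2308]
shift BEFORE turn (tool axes): [-0.6632  0.589   0.0013] q [ 1.07  0.26  1.6   0.    1.27 -0.04] F [ 0.36  0.1  -0.43] w 1.0006291306701787
[[-144.04230731  540.43856931]
 [-114.25329054  561.28998818]
 [-145.42761123  645.17441927]
 [ 321.39804614  260.3128709 ]]
```

View pics/w1.png

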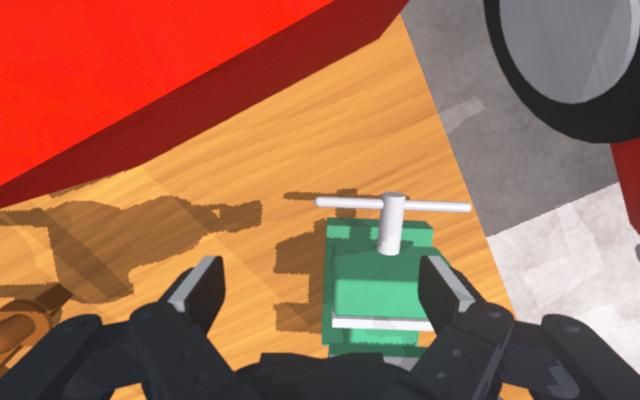

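The picture still shows the start view, with the vise at (380,290). The moves were refused, so I'll give all fields in every row.

Call:
{"fn": "arm_command", "kwargs": {
  "rows": [
    {"delta_rot": [0,0,-0.119],"xyz": [0,0,0],"gripper": 0.0854},
    {"delta_rot": [0,0,-0.119],"xyz": [0,0,0],"gripper": 0.0854},
    {"delta_rot": [0,0,0],"xyz": [-0.0356,0.0189,0],"gripper": 0.0854},
    {"delta_rot": [0,0,0],"xyz": [-0.0356,0.0189,0],"gripper": 0.0854},
    {"delta_rot": [0,0,0],"xyz": [-0.0356,0.0189,0],"gripper": 0.0854},
    {"delta_rot": [0,0,0],"xyz": [-0.0356,0.0189,0],"gripper": 0.0854},
    {"delta_rot": [0,0,0],"xyz": [-0.0356,0.0189,0],"gripper": 0.0854},
    {"delta_rot": [0,0,0],"xyz": [-0.0356,0.0189,0],"gripper": 0.0854},
    {"delta_rot": [0,0,0],"xyz": [-0.0356,0.0189,0],"gripper": 0.0854},
    {"delta_rot": [0,0,0],"xyz": [-0.0356,0.0189,0],"gripper": 0.0854},
    {"delta_rot": [0,0,0],"xyz": [-0.0356,0.0189,0],"gripper": 0.0854},
    {"delta_rot": [0,0,0],"xyz": [-0.0356,0.0189,0],"gripper": 0.0854}
  ]
}}

```text
time: 1.55
tool_pos: [0.4058, 0.2145, 0.2316]
tcp_rot: [2.453, 1.962, 0.001]
wrist_force: [0.7, 0.5, -0.2]
width: 1.002
```

Call:
{"fn": "arm_command", "kwargs": {
  "rows": [
    {"delta_rot": [0,0,0],"xyz": [-0.0356,0.0189,0],"gripper": 0.0854},
    {"delta_rot": [0,0,0],"xyz": [-0.0356,0.0189,0],"gripper": 0.0854},
    {"delta_rot": [0,0,0],"xyz": [-0.0356,0.0189,0],"gripper": 0.0854},
    {"delta_rot": [0,0,0],"xyz": [-0.0356,0.0189,0],"gripper": 0.0854},
    {"delta_rot": [0,0,0],"xyz": [-0.0356,0.0189,0],"gripper": 0.0854},
    {"delta_rot": [0,0,0],"xyz": [-0.0356,0.0189,0],"gripper": 0.0854},
    {"delta_rot": [0,0,0],"xyz": [-0.0356,0.0189,0],"gripper": 0.0854},
    {"delta_rot": [0,0,0],"xyz": [-0.0356,0.0189,0],"gripper": 0.0854},
    {"delta_rot": [0,0,0],"xyz": [-0.0356,0.0189,0],"gripper": 0.0854},
    {"delta_rot": [0,0,0],"xyz": [-0.0356,0.0189,0],"gripper": 0.0854},
    {"delta_rot": [0,0,0],"xyz": [-0.0356,0.0189,0],"gripper": 0.0854},
    {"delta_rot": [0,0,0],"xyz": [0,0,0],"gripper": 0.0854}
  ]
}}

```text
time: 2.75
tool_pos: [0.5232, -0.2161, 0.2314]
tcp_rot: [2.456, 1.956, -0.001]
wrist_force: [0.1, 0.9, 0.3]
width: 1.0
```

```bash
python3 - <<'E'
from h import *
plan(.533,-.251,.23,77.3)
c=read_camera("wrist"); cv2.imwrite("pics/w1.png",c["pixels"][:,:,::-1])
print(proj(c,[[.480,-.2396,.042],[.5384,-.2525,.036],[.5945,-.2651,.094],bot.read_state()["tool_pos"]]))
E
```

```text
t2.75 a=77.07 turn about tool z: -0.23 deg = -0.0041 rad tool z: [ 0.001  -0.0022 -1.    ] pos [ 0.5232 -0.2161  0.2314]
shift BEFORE turn (tool axes): [-0.0318  0.0174  0.0015] q [-0.43  0.06  1.84 -0.    1.24 -1.78] F [0.07 0.93 0.26] w 0.9998281030930081
[[289.27191445 142.82049918]
 [291.79040096 198.46699203]
 [288.19918663 272.69208397]
 [325.73657432 257.60384811]]
```

View pics/w1.png

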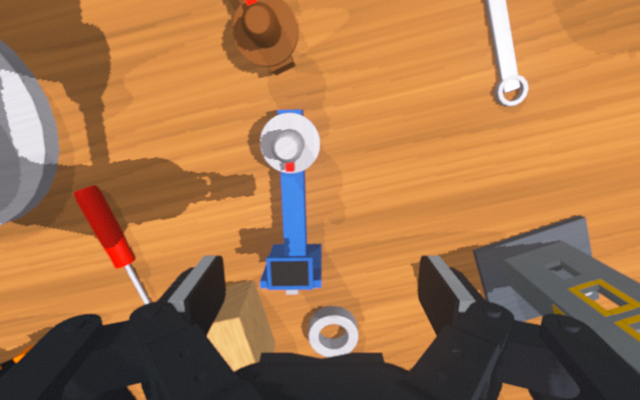

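Wrist view: plate at (290,142), pad (291,272). The projections of my estimates agree within about 2 px. I'll refine by ray from the wrist, then descend.

```bash
python3 - <<'E'
from h import *
c=read_camera("wrist"); hsv=cv2.cvtColor(c["pixels"],cv2.COLOR_RGB2HSV).astype(int)
T=c["camera_from_world"]; print("campos",-T[:3,:3].T@T[:3,3])
H,S,V=[hsv[...,i] for i in range(3)]
v,u=np.mgrid[0:400,0:640]
def rect(n,m,z):
    k,l,st,_=cv2.connectedComponentsWithStats(m.astype(np.uint8)); q=np.argwhere(l==1+np.argmax(st[1:,4]))[:,::-1]
    W=np.array([ray(c,a,b,z)[:2] for a,b in q])*1000; r=cv2.minAreaRect(W.astype(np.float32)); print(n,len(q),np.round(r,1) if 0 else r,W.mean(0))
    return np.array(r[0])
p=rect("plate",(u>250)&(u<330)&(v>100)&(v<180)&(S<60)&(V>110),.042)
d=rect("pad",(u>265)&(u<315)&(v>255)&(v<292)&(V<70),.094)
b=rect("beam",(u>270)&(u<315)&(v>172)&(v<240)&(H>100)&(H<125)&(S>120),.036)
print(d-p,np.degrees(np.arctan2(*(d-p)[::-1])),np.hypot(*(d-p)))
plan(.533,-.2515,.036,77.3)
E
```

```text
campos [ 0.4543631  -0.19822971  0.37415728]
plate 2766 ((481.45904541015625, -240.23768615722656), (59.354530334472656, 67.93559265136719), 76.84300231933594) [ 479.20636539 -239.40520405]
pad 780 ((595.5563354492188, -264.54339599609375), (33.19652557373047, 23.321718215942383), 77.07135772705078) [ 595.169888  -264.7993827]
beam 1476 ((546.5468139648438, -253.16305541992188), (24.446399688720703, 74.66251373291016), 77.88362884521484) [ 546.13167649 -253.05514193]
[114.09729004 -24.30570984] -12.025741562375522 116.65744350460092
t2.85 a=77.17 turn about tool z: -0.13 deg = -0.0022 rad tool z: [-6.e-04  8.e-04 -1.e+00] pos [ 0.5221 -0.2123  0.231 ]
shift BEFORE turn (tool axes): [-0.0359  0.0195  0.195 ] q [-0.43  0.05  1.85  0.    1.24 -1.78] F [ 0.05 -0.2  -0.16] w 0.9979709892701693
```

Call:
{"fn": "arm_command", "kwargs": {
  "rows": [
    {"delta_rot": [0,0,-0.005],"xyz": [-0.0352,0.02,0],"gripper": 0.0854},
    {"delta_rot": [0,0,0],"xyz": [0,0,0.03],"gripper": 0.0854},
    {"delta_rot": [0,0,0],"xyz": [0,0,0.03],"gripper": 0.0854},
    {"delta_rot": [0,0,0],"xyz": [0,0,0.03],"gripper": 0.0854},
    {"delta_rot": [0,0,0],"xyz": [0,0,0.03],"gripper": 0.0854},
    {"delta_rot": [0,0,0],"xyz": [0,0,0.02],"gripper": 0.0854},
    {"delta_rot": [0,0,0],"xyz": [0,0,0],"gripper": 0.0854},
    {"delta_rot": [0,0,0],"xyz": [0,0,0],"gripper": 0.0854}
  ]
}}

```text
time: 3.65
tool_pos: [0.5339, -0.2492, 0.0915]
tcp_rot: [-2.447, -1.969, 0.0]
wrist_force: [0.3, -0.5, 0.7]
width: 1.005
```

```bash
python3 - <<'E'
from h import *
plan(.5335,-.2507,.008,77.5)
c=read_camera("wrist"); cv2.imwrite("pics/w2.png",c["pixels"][:,:,::-1])
E
```

```text
t3.65 a=77.65 turn about tool z: 0.15 deg = 0.0027 rad tool z: [-5.e-04  5.e-04 -1.e+00] pos [ 0.5339 -0.2492  0.0915]
shift BEFORE turn (tool axes): [-0.0016 -0.0001  0.0835] q [-0.48  0.23  1.92  0.    0.99 -1.83] F [ 0.27 -0.49  0.72] w 1.0050530763815169
```

View pics/w2.png

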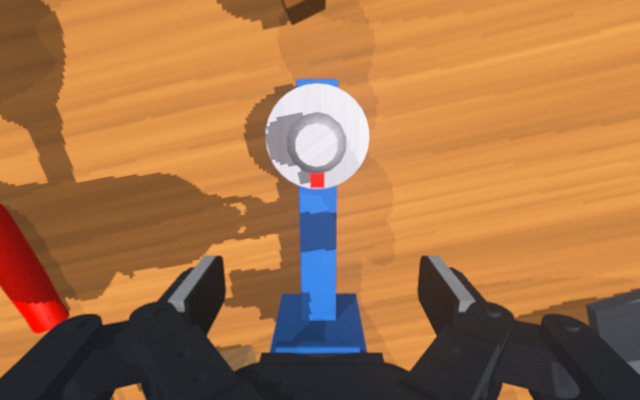

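The beam (px 300–337) sits centred between the fingers (223–420). Descending.

Call:
{"fn": "arm_command", "kwargs": {
  "rows": [
    {"delta_rot": [0,0,0.003],"xyz": [-0.0016,0,0.02],"gripper": 0.0854},
    {"delta_rot": [0,0,0],"xyz": [0,0,0.02],"gripper": 0.0854},
    {"delta_rot": [0,0,0],"xyz": [0,0,0.02],"gripper": 0.0854},
    {"delta_rot": [0,0,0],"xyz": [0,0,0.015],"gripper": 0.0854},
    {"delta_rot": [0,0,0],"xyz": [0,0,0.0085],"gripper": 0.0854},
    {"delta_rot": [0,0,0],"xyz": [0,0,0],"gripper": 0.0854},
    {"delta_rot": [0,0,0],"xyz": [0,0,0],"gripper": 0.0854}
  ]
}}

```text
time: 4.4
tool_pos: [0.5344, -0.2523, 0.0086]
tcp_rot: [2.451, 1.964, 0.001]
wrist_force: [-0.4, 0.5, 0.2]
width: 0.996
```

```bash
python3 - <<'E'
from h import *
plan(.5335,-.2507,.008,77.5)
E
```

```text
t4.40 a=77.41 turn about tool z: -0.09 deg = -0.0016 rad tool z: [ 1.1e-03 -6.0e-04 -1.0e+00] pos [ 0.5344 -0.2523  0.0086]
shift BEFORE turn (tool axes): [ 0.0014 -0.0012  0.0006] q [-0.48  0.34  1.96 -0.    0.84 -1.83] F [-0.38  0.49  0.17] w 0.9961251154849347
```

No contact. Closing.

Call:
{"fn": "arm_command", "kwargs": {
  "force": 80,
  "rows": [
    {"delta_rot": [0,0,0],"xyz": [0,0,0],"gripper": 0.015},
    {"delta_rot": [0,0,0],"xyz": [0,0,0],"gripper": 0.015},
    {"delta_rot": [0,0,0],"xyz": [0,0,0],"gripper": 0.015},
    {"delta_rot": [0,0,0],"xyz": [0,0,0],"gripper": 0.015},
    {"delta_rot": [0,0,0],"xyz": [0,0,0],"gripper": 0.015},
    {"delta_rot": [0,0,0],"xyz": [0,0,0],"gripper": 0.015},
    {"delta_rot": [0,0,0],"xyz": [0,0,0],"gripper": 0.015},
    {"delta_rot": [0,0,0],"xyz": [0,0,0],"gripper": 0.015}
  ]
}}

```text
time: 5.2
tool_pos: [0.5341, -0.2522, 0.0084]
tcp_rot: [2.451, 1.964, 0.001]
wrist_force: [-0.7, 0.7, 5.4]
width: 0.263
```

```bash
python3 - <<'E'
from h import *
plan(.5335,-.2507,.008,77.5)
E
```

```text
t5.20 a=77.40 turn about tool z: -0.10 deg = -0.0017 rad tool z: [ 8.e-04 -4.e-04 -1.e+00] pos [ 0.5341 -0.2522  0.0084]
shift BEFORE turn (tool axes): [ 0.0013 -0.001   0.0004] q [-0.48  0.34  1.96  0.    0.84 -1.83] F [-0.72  0.71  5.36] w 0.2632933398831688
```

Gripped: width 0.263, about 23 mm. Lift, turn to yaw 7°, and move to 50 mm in front of the slots.

Call:
{"fn": "arm_command", "kwargs": {
  "rows": [
    {"delta_rot": [0,0,0],"xyz": [0,0,-0.01],"gripper": 0.015},
    {"delta_rot": [0,0,0],"xyz": [0,0,-0.02],"gripper": 0.015},
    {"delta_rot": [0,0,0],"xyz": [0,0,-0.02],"gripper": 0.015},
    {"delta_rot": [0,0,0],"xyz": [0,0,-0.02],"gripper": 0.015},
    {"delta_rot": [0,0,0],"xyz": [0,0,-0.02],"gripper": 0.015},
    {"delta_rot": [0,0,0],"xyz": [0,0,-0.0045],"gripper": 0.015},
    {"delta_rot": [0,0,-0.0855],"xyz": [0,0,0],"gripper": 0.015},
    {"delta_rot": [0,0,-0.0855],"xyz": [0,0,0],"gripper": 0.015},
    {"delta_rot": [0,0,-0.0855],"xyz": [0,0,0],"gripper": 0.015},
    {"delta_rot": [0,0,-0.0855],"xyz": [0,0,0],"gripper": 0.015}
  ]
}}

```text
time: 6.2
tool_pos: [0.5323, -0.2514, 0.1005]
tcp_rot: [-2.076, -2.354, 0.001]
wrist_force: [-0.3, 0.6, -3.5]
width: 0.265
```

Call:
{"fn": "arm_command", "kwargs": {
  "rows": [
    {"delta_rot": [0,0,0],"xyz": [0.012,0.002,0],"gripper": 0.015},
    {"delta_rot": [0,0,0],"xyz": [0.026,0.004,0],"gripper": 0.015},
    {"delta_rot": [0,0,0],"xyz": [0.03,0.004,0],"gripper": 0.015},
    {"delta_rot": [0,0,0],"xyz": [0.03,0.005,0],"gripper": 0.015},
    {"delta_rot": [0,0,0],"xyz": [0.03,0.005,0],"gripper": 0.015},
    {"delta_rot": [0,0,0],"xyz": [0.03,0.005,0],"gripper": 0.015},
    {"delta_rot": [0,0,0],"xyz": [0.03,0.005,0],"gripper": 0.015},
    {"delta_rot": [0,0,0],"xyz": [0.03,0.005,0],"gripper": 0.015},
    {"delta_rot": [0,0,0],"xyz": [0.0257,0.0024,0],"gripper": 0.015},
    {"delta_rot": [0,0,0],"xyz": [0,0,0],"gripper": 0.015},
    {"delta_rot": [0,0,0],"xyz": [0,0,0],"gripper": 0.015},
    {"delta_rot": [0,0,0],"xyz": [0,0,0],"gripper": 0.015}
  ]
}}

```text
time: 7.4
tool_pos: [0.5406, -0.0058, 0.1018]
tcp_rot: [-2.082, -2.352, 0.001]
wrist_force: [0.9, -0.1, -4.4]
width: 0.265
```

```bash
python3 - <<'E'
from h import *
plan(.5415,-.0058,.102,97)
c=read_camera("wrist"); cv2.imwrite("pics/w3.png",c["pixels"][:,:,::-1])
c=read_camera("top"); crop(c,"t3",230,410,100,280,4.0 if 0 else 3.3)
c=read_camera("scene"); crop(c,"s3",260,420,150,270,5)
E
```

```text
t7.40 a=96.96 turn about tool z: -0.04 deg = -0.0008 rad tool z: [-9.e-04 -3.e-04 -1.e+00] pos [ 0.5406 -0.0058  0.1018]
shift BEFORE turn (tool axes): [-0.0001  0.0009 -0.0002] q [-0.06  0.13  2.02 -0.    0.99 -1.75] F [ 0.92 -0.07 -4.38] w 0.26498006939253055
```

View pics/w3.png

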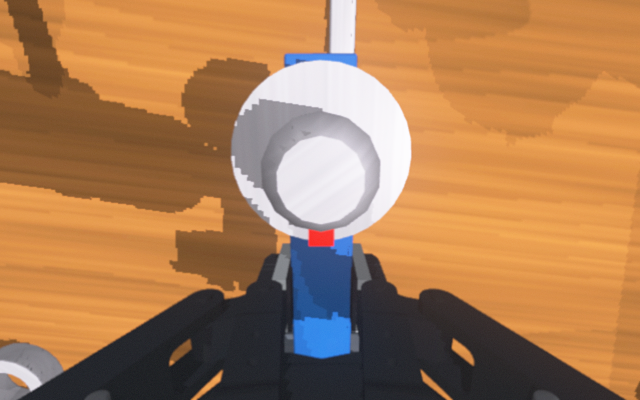

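View pics/t3.png

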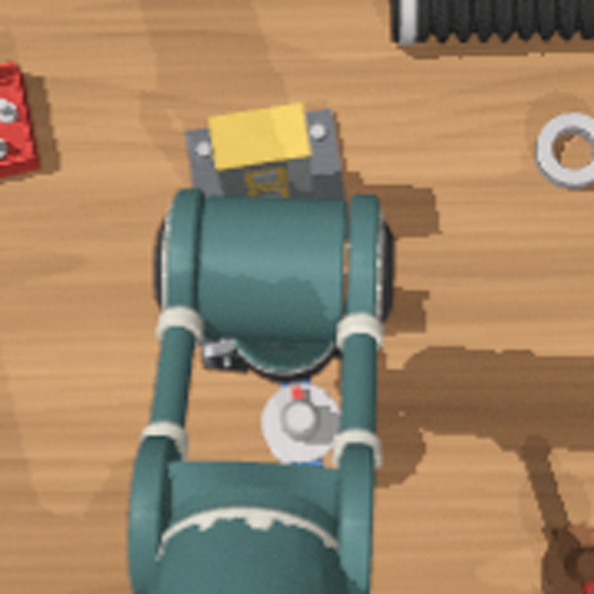

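View pics/s3.png

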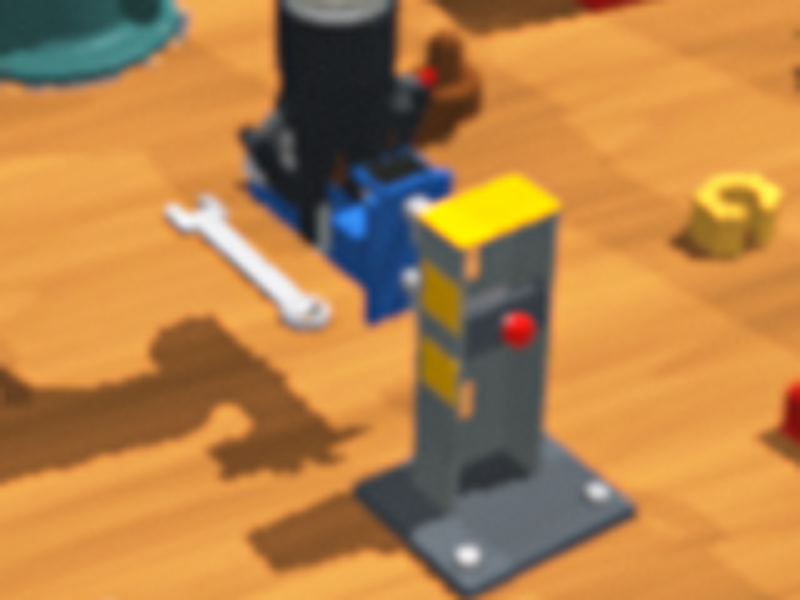

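```bash
python3 - <<'E'
from h import *
th=np.radians(6.95);U=np.array([np.cos(th),np.sin(th)]);Vv=np.array([-U[1],U[0]]);F0=np.array([.6702,.0098])
def comp(m):
    k,l,st,_=cv2.connectedComponentsWithStats(m.astype(np.uint8)); return np.argwhere(l==1+np.argmax(st[1:,4]))[:,::-1]
v,u=np.mgrid[0:400,0:640]
zp=.1018+.0096+.024
for n,bx in (("wrist",(225,420,50,250)),("top",(307,336,210,245))):
    c=read_camera(n);h=cv2.cvtColor(c["pixels"],cv2.COLOR_RGB2HSV).astype(int)
    q=comp((u>bx[0])&(u<bx[1])&(v>bx[2])&(v<bx[3])&(h[...,1]<60)&(h[...,2]>90))
    W=np.array([ray(c,a,b,zp)[:2] for a,b in q])*1000
    (x,y),r=cv2.minEnclosingCircle(W.astype(np.float32)); P=np.array([x,y])/1000
    print(n,len(q),P,r,"upr frame",(P-F0)@U,(P-F0)@Vv)
    # red key
    q=comp((u>bx[0])&(u<bx[1])&(v>bx[2]-5)&(v<bx[3])&(h[...,1]>150)&((h[...,0]<8)|(h[...,0]>172)))
    K=np.mean([ray(c,a,b,zp+.014)[:2] for a,b in q],0); print("  key",len(q),K,"rel",(K-P)@U*1000,(K-P)@Vv*1000,"upr y",(K-F0)@Vv)
    if n=="top":
        H=h[...,0]
        yt=comp((u>285)&(u<335)&(v>125)&(v<152)&(H>20)&(H<35)&(h[...,1]>140)&(h[...,2]>150))
        W=np.array([ray(c,a,b,.208)[:2] for a,b in yt]); r=cv2.minAreaRect((W*1000).astype(np.float32)); print(r)
        bp=cv2.boxPoints(r)/1000; print("corner upr frame",np.round((bp-F0)@np.array([U,Vv]).T*1000,1))
        yy=np.argwhere((u>295)&(u<330)&(v>150)&(v<166)&(H>18)&(H<35)&(h[...,1]>120))[:,::-1]
        T=np.array(c["camera_from_world"]);o=-T[:3,:3].T@T[:3,3]
        L=[]
        for a,b in yy:
            g=ray(c,a,b,0); d=g-o; t=((F0-o[:2])@U)/(d[:2]@U); X=o+t*d; L.append(((X[:2]-F0)@Vv*1000,X[2]*1000))
        L=np.array(L); print("frames",len(L),L.min(0),L.max(0))
        print("grey dark face col check")
E
```

```text
wrist 25260 [ 0.487797   -0.01311548] 31.012910842895508 upr frame -0.1838355735575218 -0.000675765690226129
  key 368 [ 0.51045464 -0.01035964] rel 22.824618472607018 -0.006055655914479158 upr y -0.0006818213461406068
top 528 [ 0.49080743 -0.01550603] 48.194393157958984 upr frame -0.18113652121602433 -0.003413025052043513
  key 4 [ 0.50862081 -0.01091077] rel 18.238523269221535 2.406028440644038 upr y -0.001006996611399471
((690.32177734375, 12.683517456054688), (40.26283264160156, 66.6163101196289), 7.589847087860107)
corner upr frame [[ -0.2  33.5]
 [  0.6 -33.1]
 [ 40.8 -32.7]
 [ 40.1  34. ]]
frames 39 [-14.92951437 102.96619875] [ 32.92171829 206.73568961]
grey dark face col check
```

```bash
python3 - <<'E'
from h import *
th=np.radians(6.95);U=np.array([np.cos(th),np.sin(th)]);Vv=np.array([-U[1],U[0]]);F0=np.array([.6702,.0098])
c=read_camera("top");T=np.array(c["camera_from_world"]);o=-T[:3,:3].T@T[:3,3]
for a,b in ((304.5,154.5),(316.7,152.5),(305.5,159.5),(317.2,157.5),(311,156)):
    d=ray(c,a,b,0)-o;t=((F0-o[:2])@U)/(d[:2]@U);X=o+t*d;print((X[:2]-F0)@Vv*1000,X[2]*1000)
plan(.541,-.0050,.102,97)
E
```

```text
14.555726746272477 163.86060770690426
-16.521229667483542 166.296252846148
14.805822896028756 113.28621268817795
-16.295326950672887 116.66731821337528
-0.9489090932385168 140.5080583633014
t7.70 a=96.93 turn about tool z: -0.07 deg = -0.0013 rad tool z: [ 0. -0. -1.] pos [ 0.5411 -0.0062  0.1023]
shift BEFORE turn (tool axes): [0.0012 0.     0.0003] q [-0.06  0.13  2.02 -0.    0.99 -1.75] F [-0.31 -0.21 -3.58] w 0.2643829267166222
```

```bash
python3 - <<'E'
from h import *
c,W=cloud("wrist")
print("plate z",np.nanmedian(W[90:110,330:390,2]),"exp",bot.read_state()["tool_pos"][2]+.0336,"table",np.nanmedian(W[20:60,480:600,2]))
for a,b,e,f in((245,260,140,180),(385,400,140,180),(310,330,70,80)): print(np.nanmedian(W[e:f,a:b,2]))
print("beam",np.nanmedian(W[330:345,310,2]),np.nanmedian(W[330:345,335,2]),np.nanmedian(W[255:265,320,2]), "back end",np.nanmedian(W[56:60,300:315,2]))
print("posttop",np.nanmedian(W[165:195,300:340,2]))
E
```

```text
plate z 0.13636418157941882 exp 0.1358845854018782 table 0.000408203353677936
0.13631276248752067
0.13634364538092322
0.13638098405865612
beam 0.13024140448328791 0.1304243649716164 0.13064019150063624 back end 0.13029835038066367
posttop 0.17436833374270166
```

Height, level and lateral alignment all check. Insert.

Call:
{"fn": "arm_command", "kwargs": {
  "rows": [
    {"delta_rot": [0,0,0],"xyz": [0,0.01,0],"gripper": 0.015},
    {"delta_rot": [0,0,0],"xyz": [0,0.01,0],"gripper": 0.015},
    {"delta_rot": [0,0,0],"xyz": [0,0.008,0],"gripper": 0.015},
    {"delta_rot": [0,0,0],"xyz": [0,0.004,0],"gripper": 0.015},
    {"delta_rot": [0,0,0],"xyz": [0,0.003,0],"gripper": 0.015},
    {"delta_rot": [0,0,0],"xyz": [0,0.003,0],"gripper": 0.015},
    {"delta_rot": [0,0,0],"xyz": [0,0.002,0],"gripper": 0.015},
    {"delta_rot": [0,0,0],"xyz": [0,0,0],"gripper": 0.015}
  ]
}}

```text
time: 8.55
tool_pos: [0.5809, -0.0006, 0.1022]
tcp_rot: [2.082, 2.353, -0.0]
wrist_force: [-0.1, -0.1, -3.9]
width: 0.269
```

```bash
python3 - <<'E'
from h import *
plan(.5904,0,.102,97)
c=read_camera("scene"); crop(c,"s4",260,420,150,270,5)
E
```

```text
t8.55 a=97.01 turn about tool z: 0.01 deg = 0.0001 rad tool z: [ 0. -0. -1.] pos [ 0.5809 -0.0006  0.1022]
shift BEFORE turn (tool axes): [-0.0005  0.0095  0.0002] q [-0.04  0.2   1.93 -0.    1.01 -1.74] F [-0.13 -0.15 -3.85] w 0.26933192228467956
```

View pics/s4.png

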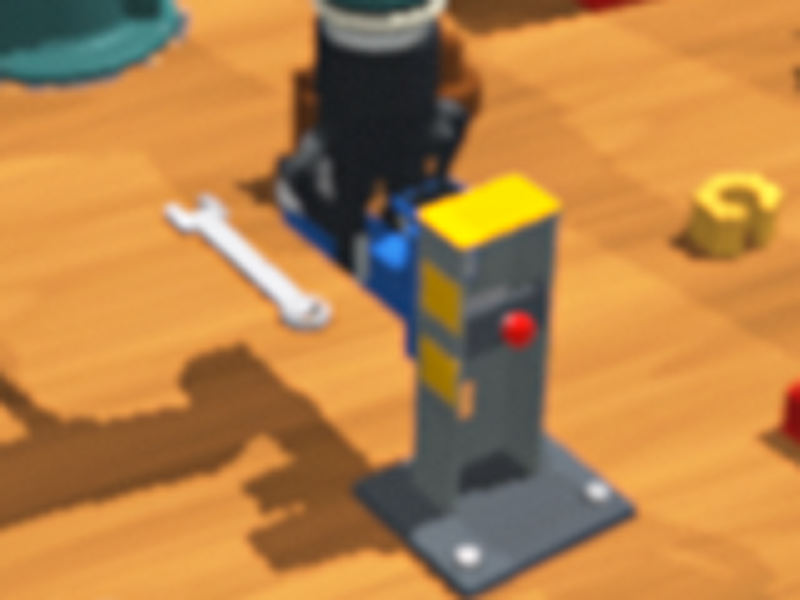

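Call:
{"fn": "arm_command", "kwargs": {
  "rows": [
    {"delta_rot": [0,0,0],"xyz": [0,0.003,0],"gripper": 0.015},
    {"delta_rot": [0,0,0],"xyz": [0,0.002,0],"gripper": 0.015},
    {"delta_rot": [0,0,0],"xyz": [0,0.002,0],"gripper": 0.015},
    {"delta_rot": [0,0,0],"xyz": [0,0.001,0],"gripper": 0.015},
    {"delta_rot": [0,0,0],"xyz": [0,0,0],"gripper": 0.015},
    {"delta_rot": [0,0,0],"xyz": [0,0,0],"gripper": 0.015}
  ]
}}

```text
time: 9.2
tool_pos: [0.5887, 0.0003, 0.1022]
tcp_rot: [-2.082, -2.353, 0.0]
wrist_force: [-0.9, 0.3, -4.5]
width: 0.267
```

Call:
{"fn": "arm_command", "kwargs": {
  "rows": [
    {"delta_rot": [0,0,0],"xyz": [0,0.001,0],"gripper": 0.015},
    {"delta_rot": [0,0,0],"xyz": [0,0,0],"gripper": 0.015}
  ]
}}

```text
time: 9.4
tool_pos: [0.5898, 0.0004, 0.1023]
tcp_rot: [2.082, 2.353, 0.0]
wrist_force: [0.2, 0.6, -4.7]
width: 0.266
```

Call:
{"fn": "arm_command", "kwargs": {
  "rows": [
    {"delta_rot": [0,0,0],"xyz": [0,0.001,0],"gripper": 0.015},
    {"delta_rot": [0,0,0],"xyz": [0,0,0],"gripper": 0.015}
  ]
}}

```text
time: 9.6
tool_pos: [0.5909, 0.0005, 0.1024]
tcp_rot: [2.082, 2.353, 0.0]
wrist_force: [0.4, 0.5, -2.8]
width: 0.27
```

Call:
{"fn": "arm_command", "kwargs": {
  "rows": [
    {"delta_rot": [0,0,0],"xyz": [0,0.001,0],"gripper": 0.015},
    {"delta_rot": [0,0,0],"xyz": [0,0,0],"gripper": 0.015}
  ]
}}

```text
time: 9.8
tool_pos: [0.5917, 0.0006, 0.1022]
tcp_rot: [-2.081, -2.353, 0.0]
wrist_force: [-0.8, -0.5, -3.0]
width: 0.265
```

Call:
{"fn": "arm_command", "kwargs": {
  "rows": [
    {"delta_rot": [0,0,0],"xyz": [0,0.001,0],"gripper": 0.015},
    {"delta_rot": [0,0,0],"xyz": [0,0,0],"gripper": 0.015}
  ]
}}

```text
time: 10.0
tool_pos: [0.5917, 0.0006, 0.102]
tcp_rot: [-2.08, -2.352, 0.003]
wrist_force: [-4.4, -1.3, -1.7]
width: 0.265
```

Face contact (−4.4 N). Back off 1 mm and lower until the catch is felt.

Call:
{"fn": "arm_command", "kwargs": {
  "rows": [
    {"delta_rot": [0,0,0],"xyz": [0,-0.001,0],"gripper": 0.015},
    {"delta_rot": [0,0,0],"xyz": [0,-0.0005,0.002],"gripper": 0.015},
    {"delta_rot": [0,0,0],"xyz": [0,0,0.002],"gripper": 0.015},
    {"delta_rot": [0,0,0],"xyz": [0,0,0.002],"gripper": 0.015},
    {"delta_rot": [0,0,0],"xyz": [0,0,0],"gripper": 0.015}
  ]
}}

```text
time: 10.5
tool_pos: [0.5913, 0.0007, 0.0959]
tcp_rot: [-2.082, -2.353, -0.0]
wrist_force: [-0.4, 0.7, -4.5]
width: 0.267
```

Call:
{"fn": "arm_command", "kwargs": {
  "rows": [
    {"delta_rot": [0,0,0],"xyz": [0,0,0.001],"gripper": 0.015},
    {"delta_rot": [0,0,0],"xyz": [0,0,0.001],"gripper": 0.015},
    {"delta_rot": [0,0,0],"xyz": [0,0,0.001],"gripper": 0.015},
    {"delta_rot": [0,0,0],"xyz": [0,0,0],"gripper": 0.015}
  ]
}}

```text
time: 10.9
tool_pos: [0.5915, 0.0006, 0.0939]
tcp_rot: [2.081, 2.353, 0.001]
wrist_force: [-2.9, -1.6, 0.8]
width: 0.265
```

Call:
{"fn": "arm_command", "kwargs": {
  "rows": [
    {"delta_rot": [0,0,0],"xyz": [0,0,0.001],"gripper": 0.015},
    {"delta_rot": [0,0,0],"xyz": [0,0,0.001],"gripper": 0.015},
    {"delta_rot": [0,0,0],"xyz": [0,0,0],"gripper": 0.015}
  ]
}}

```text
time: 11.2
tool_pos: [0.5911, 0.0005, 0.0917]
tcp_rot: [2.082, 2.353, -0.0]
wrist_force: [-4.1, -0.1, 3.3]
width: 0.261
```

```bash
python3 - <<'E'
from h import *
plan(.5917,0.0006,.0834,97)
c=read_camera("scene"); crop(c,"s5",260,420,150,270,5)
c,W=cloud("wrist"); cv2.imwrite("pics/w5.png",c["pixels"][:,:,::-1])
print("plate z",[np.nanmedian(W[a:b,e:f,2]) for a,b,e,f in((90,110,330,390),(70,80,310,330),(140,180,245,260),(140,180,385,400))], "beam",np.nanmedian(W[330:345,320,2]))
E
```

```text
t11.20 a=97.00 turn about tool z: -0.00 deg = -0.0000 rad tool z: [ 1.e-04 -1.e-04 -1.e+00] pos [5.911e-01 5.000e-04 9.170e-02]
shift BEFORE turn (tool axes): [0.     0.0006 0.0083] q [-0.04  0.23  1.92 -0.    0.99 -1.73] F [-4.07 -0.07  3.3 ] w 0.2608268432091107
plate z [np.float64(0.1241982846921989), np.float64(0.1239317446827849), np.float64(0.1246186318683355), np.float64(0.12461985478208366)] beam 0.12038744446778127
```

View pics/s5.png

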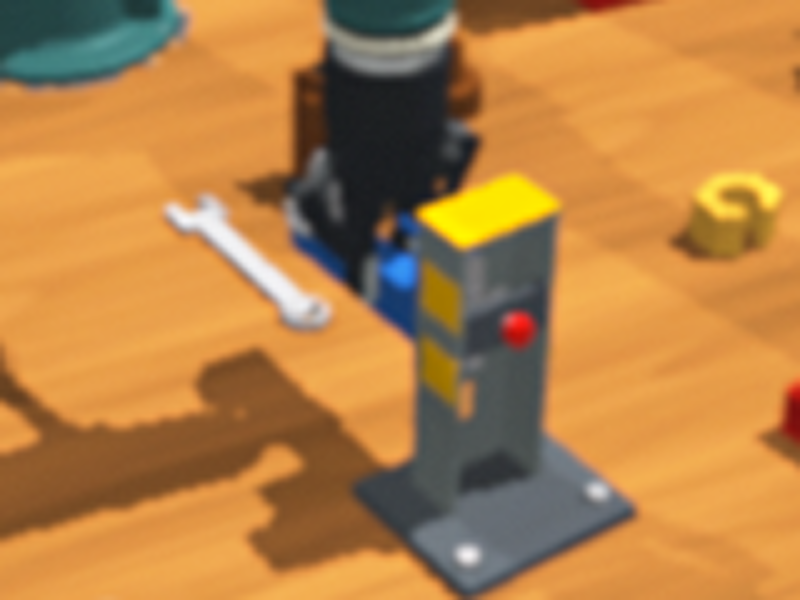

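Both claws are through the yellow-framed slots, about 8 mm above home. Release and press on the pad.

Call:
{"fn": "arm_command", "kwargs": {
  "rows": [
    {"delta_rot": [0,0,0],"xyz": [0,0,0],"gripper": 0.05},
    {"delta_rot": [0,0,0],"xyz": [0,0,0],"gripper": 0.07},
    {"delta_rot": [0,0,0],"xyz": [0,0,0],"gripper": 0.0854},
    {"delta_rot": [0,0,0],"xyz": [0,0,0],"gripper": 0.0854},
    {"delta_rot": [0,0,0],"xyz": [0,0,0],"gripper": 0.0854},
    {"delta_rot": [0,0,0],"xyz": [0,0,-0.02],"gripper": 0.0854},
    {"delta_rot": [0,0,0],"xyz": [0,0,-0.03],"gripper": 0.0854},
    {"delta_rot": [0,0,0],"xyz": [0,0,-0.03],"gripper": 0.0854},
    {"delta_rot": [0,0,0],"xyz": [0,0,-0.03],"gripper": 0.0854},
    {"delta_rot": [0,0,0],"xyz": [0,0,-0.01],"gripper": 0.0},
    {"delta_rot": [0,0,0],"xyz": [0,0,0],"gripper": 0.0},
    {"delta_rot": [0,0,0],"xyz": [0,0,0],"gripper": 0.0}
  ]
}}

```text
time: 12.5
tool_pos: [0.5905, 0.0006, 0.2099]
tcp_rot: [-2.081, -2.352, 0.002]
wrist_force: [0.3, -0.6, -0.1]
width: 0.515
```

Call:
{"fn": "arm_command", "kwargs": {
  "rows": [
    {"delta_rot": [0,0,0],"xyz": [0,0.01,0],"gripper": 0.0},
    {"delta_rot": [0,0,0],"xyz": [0,0,0],"gripper": 0.0},
    {"delta_rot": [0,0,0],"xyz": [0,0,0],"gripper": 0.0}
  ]
}}

```text
time: 12.8
tool_pos: [0.6008, 0.0019, 0.2097]
tcp_rot: [-2.08, -2.352, 0.003]
wrist_force: [-0.6, -0.3, -0.5]
width: -0.002
```

```bash
python3 - <<'E'
from h import *
plan(.6503,0.0077,.20,97)
c=read_camera("scene"); crop(c,"s6",260,420,120,270,4)
c,W=cloud("wrist"); cv2.imwrite("pics/w6.png",c["pixels"][:,:,::-1])
E
```

```text
t12.80 a=97.01 turn about tool z: 0.01 deg = 0.0002 rad tool z: [-2.5e-03  1.0e-04 -1.0e+00] pos [0.6008 0.0019 0.2097]
shift BEFORE turn (tool axes): [-0.0003  0.0499  0.0096] q [-0.04  0.14  1.79 -0.    1.21 -1.73] F [-0.65 -0.27 -0.51] w -0.0020377480746486417
```

View pics/s6.png

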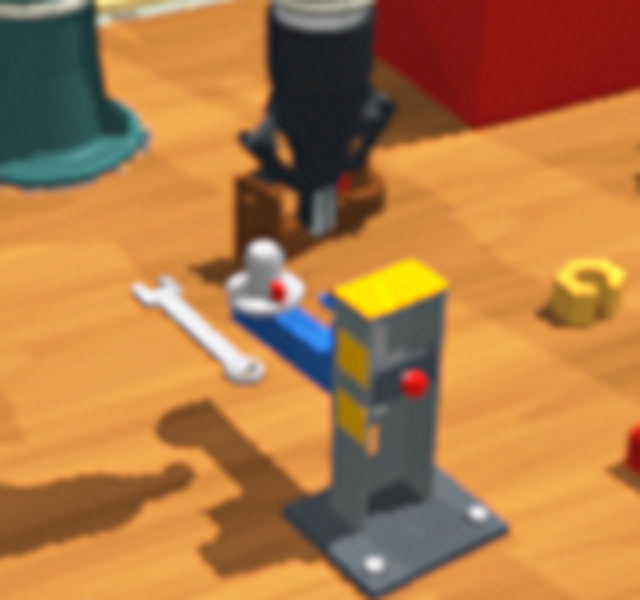

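View pics/w6.png

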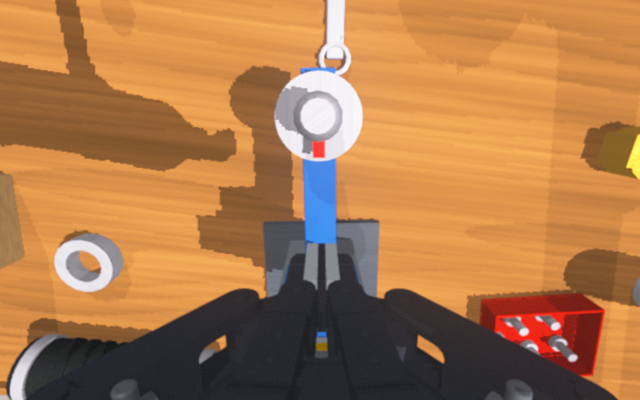

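The arm hangs in both slots. Move over the pad and press down.

Call:
{"fn": "arm_command", "kwargs": {
  "rows": [
    {"delta_rot": [0,0,0],"xyz": [0,0.017,0],"gripper": 0.0},
    {"delta_rot": [0,0,0],"xyz": [0,0.017,0],"gripper": 0.0},
    {"delta_rot": [0,0,0],"xyz": [0,0.0155,0],"gripper": 0.0},
    {"delta_rot": [0,0,0],"xyz": [0,0,0.012],"gripper": 0.0},
    {"delta_rot": [0,0,0],"xyz": [0,0,0.01],"gripper": 0.0},
    {"delta_rot": [0,0,0],"xyz": [0,0,0.004],"gripper": 0.0},
    {"delta_rot": [0,0,0],"xyz": [0,0,0],"gripper": 0.0}
  ]
}}

```text
time: 13.6
tool_pos: [0.6484, 0.0078, 0.1832]
tcp_rot: [-2.08, -2.351, 0.004]
wrist_force: [-0.5, -0.2, 0.5]
width: 0.002
```

```bash
python3 - <<'E'
from h import *
plan(.6503,0.0077,.169,97)
c=read_camera("scene"); crop(c,"s7",260,420,120,270,4)
E
```

```text
t13.60 a=97.00 turn about tool z: -0.00 deg = -0.0000 rad tool z: [-0.0038  0.     -1.    ] pos [0.6484 0.0078 0.1832]
shift BEFORE turn (tool axes): [-0.0003  0.002   0.0142] q [-0.03  0.25  1.71 -0.    1.18 -1.72] F [-0.55 -0.19  0.46] w 0.0016395530851300486
```

View pics/s7.png

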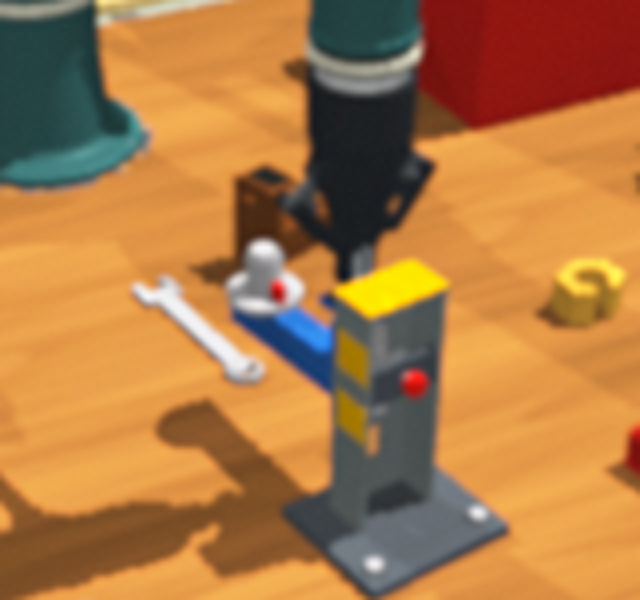

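Call:
{"fn": "arm_command", "kwargs": {
  "rows": [
    {"delta_rot": [0,0,0],"xyz": [0,0.001,0.003],"gripper": 0.0},
    {"delta_rot": [0,0,0],"xyz": [0,0,0.002],"gripper": 0.0},
    {"delta_rot": [0,0,0],"xyz": [0,0,0.002],"gripper": 0.0},
    {"delta_rot": [0,0,0],"xyz": [0,0,0],"gripper": 0.0}
  ]
}}

```text
time: 14.05
tool_pos: [0.6514, 0.0079, 0.1785]
tcp_rot: [2.081, 2.353, 0.0]
wrist_force: [0.2, 0.1, 0.6]
width: 0.002
```

Call:
{"fn": "arm_command", "kwargs": {
  "rows": [
    {"delta_rot": [0,0,0],"xyz": [0,0,0.001],"gripper": 0.0},
    {"delta_rot": [0,0,0],"xyz": [0,0,0.001],"gripper": 0.0},
    {"delta_rot": [0,0,0],"xyz": [0,0,0],"gripper": 0.0}
  ]
}}

```text
time: 14.35
tool_pos: [0.6515, 0.0079, 0.1781]
tcp_rot: [2.081, 2.352, 0.001]
wrist_force: [-3.1, -0.0, 6.4]
width: 0.001
```

Call:
{"fn": "arm_command", "kwargs": {
  "rows": [
    {"delta_rot": [0,0,0],"xyz": [0,0,0.001],"gripper": 0.0},
    {"delta_rot": [0,0,0],"xyz": [0,0,0.001],"gripper": 0.0},
    {"delta_rot": [0,0,0],"xyz": [0,0,0],"gripper": 0.0}
  ]
}}

```text
time: 14.65
tool_pos: [0.6517, 0.0079, 0.1765]
tcp_rot: [2.081, 2.352, 0.001]
wrist_force: [-3.6, -0.2, 8.3]
width: 0.003
```

Call:
{"fn": "arm_command", "kwargs": {
  "rows": [
    {"delta_rot": [0,0,0],"xyz": [0,0,0.001],"gripper": 0.0},
    {"delta_rot": [0,0,0],"xyz": [0,0,0.001],"gripper": 0.0},
    {"delta_rot": [0,0,0],"xyz": [0,0,0.001],"gripper": 0.0},
    {"delta_rot": [0,0,0],"xyz": [0,0,0],"gripper": 0.0}
  ]
}}

```text
time: 15.05
tool_pos: [0.6519, 0.0079, 0.173]
tcp_rot: [2.081, 2.352, 0.002]
wrist_force: [-1.4, -0.2, 5.7]
width: 0.002
```

Call:
{"fn": "arm_command", "kwargs": {
  "rows": [
    {"delta_rot": [0,0,0],"xyz": [0,0,0.001],"gripper": 0.0},
    {"delta_rot": [0,0,0],"xyz": [0,0,0.001],"gripper": 0.0},
    {"delta_rot": [0,0,0],"xyz": [0,0,0],"gripper": 0.0}
  ]
}}

```text
time: 15.35
tool_pos: [0.652, 0.0079, 0.1705]
tcp_rot: [2.081, 2.352, 0.002]
wrist_force: [-0.7, -0.1, 3.6]
width: 0.001
```

Call:
{"fn": "arm_command", "kwargs": {
  "rows": [
    {"delta_rot": [0,0,0],"xyz": [0,0,0.001],"gripper": 0.0},
    {"delta_rot": [0,0,0],"xyz": [0,0,0.001],"gripper": 0.0},
    {"delta_rot": [0,0,0],"xyz": [0,0,0],"gripper": 0.0}
  ]
}}

```text
time: 15.65
tool_pos: [0.6521, 0.0079, 0.1684]
tcp_rot: [2.081, 2.352, 0.002]
wrist_force: [-0.4, 0.6, 6.7]
width: -0.004
```

Near 169 now. Press a bit more to bottom out.

Call:
{"fn": "arm_command", "kwargs": {
  "rows": [
    {"delta_rot": [0,0,0],"xyz": [0,0,0.001],"gripper": 0.0},
    {"delta_rot": [0,0,0],"xyz": [0,0,0.001],"gripper": 0.0},
    {"delta_rot": [0,0,0],"xyz": [0,0,0],"gripper": 0.0}
  ]
}}

```text
time: 15.95
tool_pos: [0.6521, 0.008, 0.1683]
tcp_rot: [2.08, 2.352, 0.002]
wrist_force: [-4.0, -0.3, 14.4]
width: 0.001
```

Call:
{"fn": "arm_command", "kwargs": {
  "rows": [
    {"delta_rot": [0,0,0],"xyz": [0,0,0.0015],"gripper": 0.0},
    {"delta_rot": [0,0,0],"xyz": [0,0,0],"gripper": 0.0},
    {"delta_rot": [0,0,0],"xyz": [0,0,0],"gripper": 0.0}
  ]
}}

```text
time: 16.25
tool_pos: [0.6522, 0.0079, 0.1683]
tcp_rot: [2.08, 2.351, 0.003]
wrist_force: [-7.3, -0.0, 20.3]
width: 0.003
```

Bottomed out at z = 0.168 with 20 N, so it clicked home. Retreat and check.

Call:
{"fn": "arm_command", "kwargs": {
  "rows": [
    {"delta_rot": [0,0,0],"xyz": [0,0,-0.01],"gripper": 0.0},
    {"delta_rot": [0,0,0],"xyz": [0,0,-0.03],"gripper": 0.0},
    {"delta_rot": [0,0,0],"xyz": [0,0,-0.03],"gripper": 0.0},
    {"delta_rot": [0,0,0],"xyz": [0,0,-0.03],"gripper": 0.0854},
    {"delta_rot": [0,0,0],"xyz": [0,-0.03,0],"gripper": 0.0854},
    {"delta_rot": [0,0,0],"xyz": [0,-0.03,0],"gripper": 0.0854},
    {"delta_rot": [0,0,0],"xyz": [0,0,0],"gripper": 0.0854},
    {"delta_rot": [0,0,0],"xyz": [0,0,0],"gripper": 0.0854}
  ]
}}

```text
time: 17.05
tool_pos: [0.5912, 0.0006, 0.2631]
tcp_rot: [-2.082, -2.352, 0.0]
wrist_force: [0.4, -0.3, -1.2]
width: 0.849
```

```bash
python3 - <<'E'
from h import *
plan(.52,0.32,.25,91.5)
c=read_camera("scene"); crop(c,"s8",260,420,120,270,4)
c,W=cloud("wrist"); cv2.imwrite("pics/w8.png",c["pixels"][:,:,::-1])
h=cv2.cvtColor(c["pixels"],cv2.COLOR_RGB2HSV).astype(int); v,u=np.mgrid[0:400,0:640]
m=(h[...,1]<50)&(h[...,2]>120)&(W[...,2]>.10)&(W[...,2]<.125)&(abs(u-320)<120)&(v<260)
Q=W[m]; print("plate",m.sum(),np.median(Q,0)); A=np.c_[Q[:,:2]-Q[:,:2].mean(0),np.ones(len(Q))]; print(np.linalg.lstsq(A,Q[:,2],rcond=None)[0])
(x,y),r=cv2.minEnclosingCircle((Q[:,:2]*1000).astype(np.float32)); print(x,y,r)
p=W[(W[...,2]>.145)&(W[...,2]<.165)&(abs(u-320)<100)&(v<260)]; print("posttop",len(p),np.nanmean(p,0))
E
```

```text
t17.05 a=96.99 turn about tool z: 5.49 deg = 0.0958 rad tool z: [-6.e-04  1.e-04 -1.e+00] pos [0.5912 0.0006 0.2631]
shift BEFORE turn (tool axes): [ 0.3256 -0.0318  0.0132] q [-0.04  0.09  1.75  0.    1.3  -1.73] F [ 0.44 -0.31 -1.21] w 0.8489832435354427
plate 2467 [ 0.53303682 -0.01000427  0.11294693]
[0.03092621 0.00670322 0.11294341]
535.2213134765625 -8.399794578552246 32.686790466308594
posttop 1014 [ 0.54183378 -0.00749118  0.15054083]
```

View pics/w8.png

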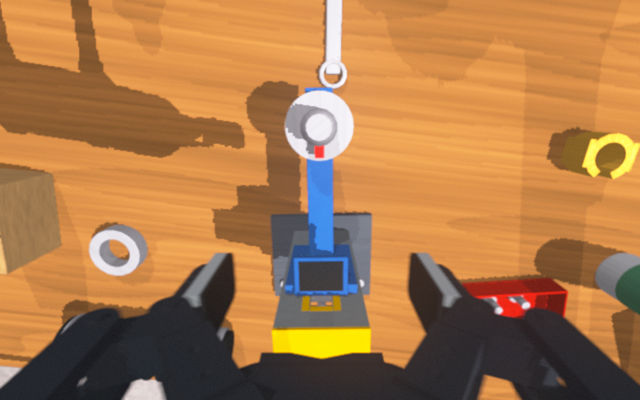

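View pics/s8.png

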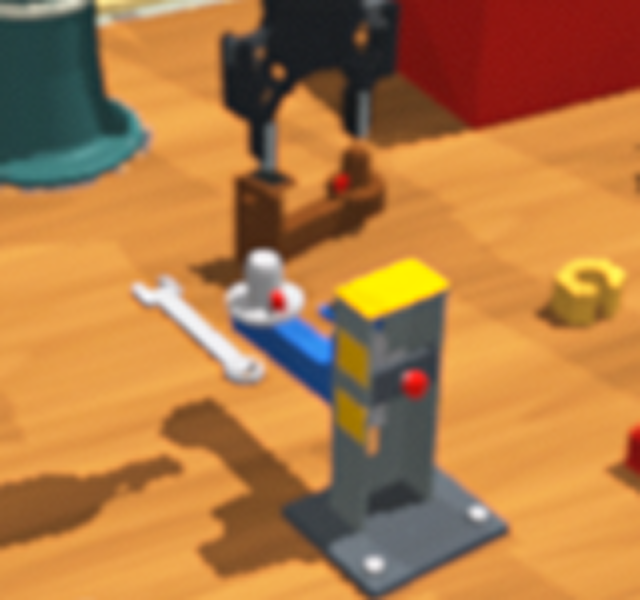

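Wrist and scene views show the arm seated in both framed slots with a small droop of 1.8°. Plate height is 0.113, as expected with that droop. On to the hub at (610,157).

Call:
{"fn": "arm_command", "kwargs": {
  "rows": [
    {"delta_rot": [0,0,0.048],"xyz": [0,0,0],"gripper": 0.0854},
    {"delta_rot": [0,0,0.048],"xyz": [0,0,0],"gripper": 0.0854},
    {"delta_rot": [0,0,0],"xyz": [0.036,-0.007,0.0],"gripper": 0.0854},
    {"delta_rot": [0,0,0],"xyz": [0.036,-0.007,0.0],"gripper": 0.0854},
    {"delta_rot": [0,0,0],"xyz": [0.036,-0.007,0.0],"gripper": 0.0854},
    {"delta_rot": [0,0,0],"xyz": [0.036,-0.007,0.0],"gripper": 0.0854},
    {"delta_rot": [0,0,0],"xyz": [0.036,-0.007,0.0],"gripper": 0.0854},
    {"delta_rot": [0,0,0],"xyz": [0.036,-0.007,0.0],"gripper": 0.0854},
    {"delta_rot": [0,0,0],"xyz": [0.036,-0.007,0.0],"gripper": 0.0854},
    {"delta_rot": [0,0,0],"xyz": [0.036,-0.007,0.02],"gripper": 0.0854},
    {"delta_rot": [0,0,0],"xyz": [0.036,-0.007,0.02],"gripper": 0.0854},
    {"delta_rot": [0,0,0],"xyz": [0,0,0.02],"gripper": 0.0854}
  ]
}}

```text
time: 18.35
tool_pos: [0.5199, 0.3278, 0.2028]
tcp_rot: [-2.187, -2.254, -0.003]
wrist_force: [0.5, -0.6, -1.1]
width: 1.001
```

Call:
{"fn": "arm_command", "kwargs": {
  "rows": [
    {"delta_rot": [0,0,0],"xyz": [0,0,0.02],"gripper": 0.0854},
    {"delta_rot": [0,0,0],"xyz": [0,0,0.02],"gripper": 0.0854},
    {"delta_rot": [0,0,0],"xyz": [0,0,0],"gripper": 0.0854},
    {"delta_rot": [0,0,0],"xyz": [0,0,0],"gripper": 0.0854}
  ]
}}

```text
time: 18.75
tool_pos: [0.5205, 0.3231, 0.1632]
tcp_rot: [-2.192, -2.25, 0.002]
wrist_force: [0.4, -0.4, 0.2]
width: 1.007
```

```bash
python3 - <<'E'
from h import *
plan(.532,0.3213,.1,91.5)
c,W=cloud("wrist"); cv2.imwrite("pics/w9.png",c["pixels"][:,:,::-1])
h=cv2.cvtColor(c["pixels"],cv2.COLOR_RGB2HSV).astype(int); v,u=np.mgrid[0:400,0:640]
m=((h[...,0]>18)&(h[...,0]<34)&(h[...,1]>110)&(W[...,2]>.028)&(W[...,2]<.045)&(u>200)&(u<440)).astype(np.uint8)
k,l,st,_=cv2.connectedComponentsWithStats(m); q=np.argwhere(l==1+np.argmax(st[1:,4]))[:,::-1]
X=np.array([ray(c,a,b,.036)[:2] for a,b in q])*1000
print(len(q),cv2.minAreaRect(X.astype(np.float32)),X.mean(0), q.min(0),q.max(0))
E
```

```text
t18.75 a=91.51 turn about tool z: 0.01 deg = 0.0001 rad tool z: [-1.1e-03 -6.0e-04 -1.0e+00] pos [0.5205 0.3231 0.1632]
shift BEFORE turn (tool axes): [-0.0021  0.0115  0.0632] q [ 0.51  0.2   1.81  0.    1.13 -1.08] F [ 0.37 -0.41  0.24] w 1.006831532360741
1816 ((532.6638793945312, 321.903076171875), (50.6614990234375, 55.811790466308594), 1.5173234939575195) [530.9229626  321.91426766] [287 179] [352 235]
```

View pics/w9.png

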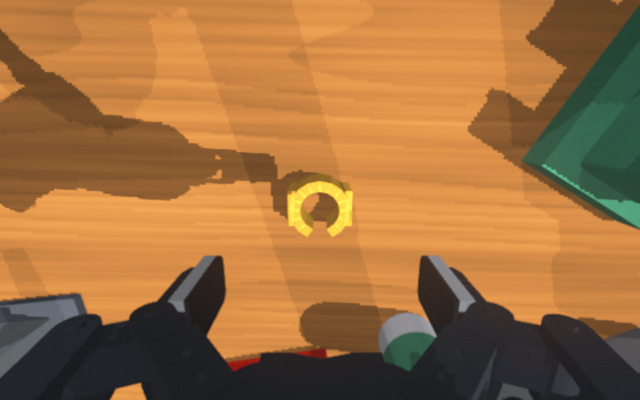

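Hub at px (320,207), centred, slot to +x, yaw 1.5°. Centre (0.532, 0.322). Descend and grip.

Call:
{"fn": "arm_command", "kwargs": {
  "rows": [
    {"delta_rot": [0,0,0],"xyz": [-0.0015,0.0115,0.02],"gripper": 0.0854},
    {"delta_rot": [0,0,0],"xyz": [0,0,0.03],"gripper": 0.0854},
    {"delta_rot": [0,0,0],"xyz": [0,0,0.03],"gripper": 0.0854},
    {"delta_rot": [0,0,0],"xyz": [0,0,0.03],"gripper": 0.0854},
    {"delta_rot": [0,0,0],"xyz": [0,0,0.03],"gripper": 0.0854},
    {"delta_rot": [0,0,0],"xyz": [0,0,0.013],"gripper": 0.0854},
    {"delta_rot": [0,0,0],"xyz": [0,0,0],"gripper": 0.0854},
    {"delta_rot": [0,0,0],"xyz": [0,0,0],"gripper": 0.0854}
  ]
}}

```text
time: 19.6
tool_pos: [0.5332, 0.3224, 0.0124]
tcp_rot: [2.192, 2.25, 0.004]
wrist_force: [-0.5, -0.3, 0.5]
width: 1.003
```

```bash
python3 - <<'E'
from h import *
plan(.532,0.3218,.01,91.5)
E
```

```text
t19.60 a=91.49 turn about tool z: -0.01 deg = -0.0002 rad tool z: [ 0.0021  0.0012 -1.    ] pos [0.5332 0.3224 0.0124]
shift BEFORE turn (tool axes): [-0.0005 -0.0012  0.0024] q [ 0.5   0.38  1.89  0.    0.87 -1.09] F [-0.55 -0.27  0.49] w 1.0033215847026018
```

Call:
{"fn": "arm_command", "kwargs": {
  "force": 60,
  "rows": [
    {"delta_rot": [0,0,0],"xyz": [-0.0005,-0.001,0.002],"gripper": 0.07},
    {"delta_rot": [0,0,0],"xyz": [0,0,0],"gripper": 0.045},
    {"delta_rot": [0,0,0],"xyz": [0,0,0],"gripper": 0.045},
    {"delta_rot": [0,0,0],"xyz": [0,0,0],"gripper": 0.045},
    {"delta_rot": [0,0,0],"xyz": [0,0,0],"gripper": 0.045},
    {"delta_rot": [0,0,0],"xyz": [0,0,0],"gripper": 0.045},
    {"delta_rot": [0,0,0],"xyz": [0,0,-0.01],"gripper": 0.045},
    {"delta_rot": [0,0,0],"xyz": [0,0,-0.03],"gripper": 0.045},
    {"delta_rot": [0,0,0],"xyz": [0,0,-0.03],"gripper": 0.045},
    {"delta_rot": [0,0,0],"xyz": [0,0,0],"gripper": 0.045},
    {"delta_rot": [0,0,0],"xyz": [0,0,0],"gripper": 0.045}
  ]
}}

```text
time: 20.7
tool_pos: [0.5307, 0.3212, 0.0788]
tcp_rot: [2.192, 2.25, 0.001]
wrist_force: [-0.3, -0.2, -5.6]
width: 0.644
```

```bash
python3 - <<'E'
from h import *
plan(.5355,-.007,.2,97)
c,W=cloud("wrist"); cv2.imwrite("pics/w10.png",c["pixels"][:,:,::-1])
h=cv2.cvtColor(c["pixels"],cv2.COLOR_RGB2HSV).astype(int); v,u=np.mgrid[0:400,0:640]
m=((h[...,0]>18)&(h[...,0]<34)&(h[...,1]>110)&(u>200)&(u<440)&(W[...,2]>.08))
Q=W[m]; print(m.sum(), np.percentile(Q,[2,50,98],axis=0))
E
```

```text
t20.70 a=91.50 turn about tool z: -5.50 deg = -0.0959 rad tool z: [ 6.e-04  4.e-04 -1.e+00] pos [0.5307 0.3212 0.0788]
shift BEFORE turn (tool axes): [-0.3281 -0.0038 -0.1213] q [ 0.5   0.3   1.86  0.    0.98 -1.09] F [-0.28 -0.2  -5.59] w 0.6444143474361655
10755 [[0.50792172 0.29467219 0.08160505]
 [0.52522288 0.31950374 0.103992  ]
 [0.55313162 0.34725756 0.10545691]]
```

View pics/w10.png

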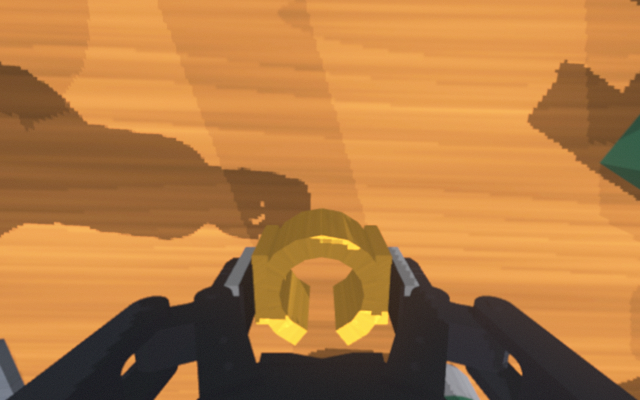

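```bash
python3 - <<'E'
from h import *
th=np.radians(6.95);U=np.array([np.cos(th),np.sin(th)]);Vv=np.array([-U[1],U[0]]);F0=np.array([.6702,.0098])
s=bot.read_state(); c,W=cloud("wrist")
v,u=np.mgrid[0:400,0:640]; h=cv2.cvtColor(c["pixels"],cv2.COLOR_RGB2HSV).astype(int)
m=((h[...,0]>18)&(h[...,0]<34)&(h[...,1]>110)&(u>200)&(u<440)&(W[...,2]>.102)&(W[...,2]<.107))
Q=W[m][:,:2]; r=cv2.minAreaRect((Q*1000).astype(np.float32)); print("hub top",len(Q),r,"tcp",s["tool_pos"],"z",np.median(W[m][:,2]))
g=lambda p,R_: np.block([[R_,np.array(p)[:,None]],[np.zeros((1,3)),np.ones((1,1))]])
Tc=np.array(c["camera_from_world"]); C=Tc@g(s["tool_pos"],R.from_rotvec(s["tcp_rot"]).as_matrix())
T8=C@np.linalg.inv(g([.5912,.0006,.2631],R.from_rotvec([-2.082,-2.352,0]).as_matrix()))
c8=dict(c); c8["camera_from_world"]=T8; c8["pixels"]=cv2.imread("pics/w8.png")[:,:,::-1]
def comp(m):
    k,l,st,_=cv2.connectedComponentsWithStats(m.astype(np.uint8)); return np.argwhere(l==1+np.argmax(st[1:,4]))[:,::-1]
def show(n,cc,bx,zs=(.113,.1505)):
    h=cv2.cvtColor(np.ascontiguousarray(cc["pixels"]),cv2.COLOR_RGB2HSV).astype(int)
    q=comp((u>bx[0])&(u<bx[1])&(v>bx[2])&(v<bx[3])&(h[...,1]<60)&(h[...,2]>90))
    X=np.array([ray(cc,a,b,zs[0])[:2] for a,b in q])*1000; (x,y),r=cv2.minEnclosingCircle(X.astype(np.float32)); P=np.array([x,y])/1000
    print(n,"plate",len(q),P,r,"upr",(P-F0)@U,(P-F0)@Vv)
    q=comp((u>bx[0])&(u<bx[1])&(v>bx[2]-5)&(v<bx[3])&(h[...,1]>150)&((h[...,0]<8)|(h[...,0]>172)))
    K=np.mean([ray(cc,a,b,zs[0]+.014)[:2] for a,b in q],0); print("  key",len(q),K,"upr",(K-F0)@U,(K-F0)@Vv)
    return P
show("w8",c8,(275,365,86,166))
ct=read_camera("top"); P=show("top",ct,(295,345,190,240)); crop(ct,"t10",285,345,170,235,9)
crop(c8,"w8z",270,370,80,180,6)
print(proj(c8,[.5355,-.007,.1505]),proj(ct,[.5355,-.007,.1505]))
E
```

```text
hub top 6646 ((531.3245849609375, 320.6302490234375), (50.465824127197266, 55.248294830322266), 1.7358746528625488) tcp [0.52961    0.32052185 0.07731066] z 0.10297539438299042
w8 plate 3693 [ 0.53343726 -0.00760689] 33.250362396240234 upr -0.13786411647839802 -0.000730262138363727
  key 85 [ 0.55616925 -0.00595501] upr -0.1150992748338399 -0.001841168230703173
top plate 431 [ 0.53406915 -0.00986351] 34.38466262817383 upr -0.13750992098537365 -0.0030467645896599094
  key 3 [ 0.55694295 -0.00591116] upr -0.11432594975137676 -0.0018912563017506024
[[320.21338527 127.62784981]] [[317.97938697 207.28401141]]
```

View pics/t10.png

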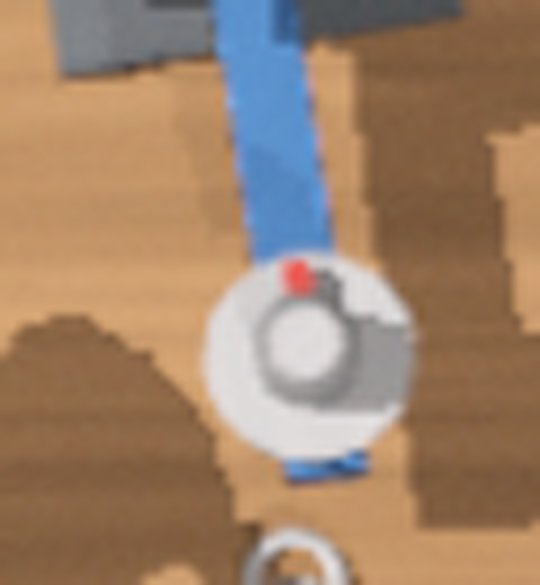

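View pics/w8z.png

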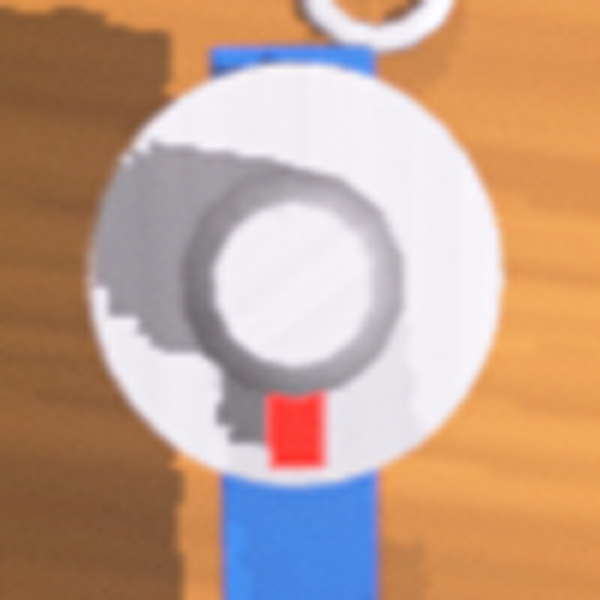

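```bash
python3 - <<'E'
from h import *
s=bot.read_state(); c=read_camera("wrist")
g=lambda p,R_: np.block([[R_,np.array(p)[:,None]],[np.zeros((1,3)),np.ones((1,1))]])
C=np.array(c["camera_from_world"])@g(s["tool_pos"],R.from_rotvec(s["tcp_rot"]).as_matrix())
c8=dict(c);c8["camera_from_world"]=C@np.linalg.inv(g([.5912,.0006,.2631],R.from_rotvec([-2.082,-2.352,0]).as_matrix()))
ct=read_camera("top")
print("w post",ray(c8,319.2,127.0,.1505),"plate",ray(c8,319.3,125.5,.113))
print("t post",ray(ct,319,208.1,.1505),"plate",ray(ct,319.6,209.7,.113))
plan(.534,-.008,.2,97)
E
```

```text
w post [ 0.53518291 -0.00779441  0.1505    ] plate [ 0.53584749 -0.00782963  0.113     ]
t post [ 0.53338816 -0.00951038  0.1505    ] plate [ 0.53469982 -0.01010453  0.113     ]
t20.95 a=91.50 turn about tool z: -5.50 deg = -0.0960 rad tool z: [-0.0035 -0.0019 -1.    ] pos [0.5293 0.3203 0.0765]
shift BEFORE turn (tool axes): [-0.3285 -0.0043 -0.1229] q [ 0.5   0.3   1.86  0.    0.98 -1.09] F [-0.04  0.76 -3.97] w 0.6416702613990259
```

Call:
{"fn": "arm_command", "kwargs": {
  "rows": [
    {"delta_rot": [0,0,0],"xyz": [0,0,-0.025],"gripper": 0.045},
    {"delta_rot": [0,0,0],"xyz": [0,0,-0.03],"gripper": 0.045},
    {"delta_rot": [0,0,0],"xyz": [0,0,-0.03],"gripper": 0.045},
    {"delta_rot": [0,0,0],"xyz": [0,0,-0.03],"gripper": 0.045},
    {"delta_rot": [0,0,-0.096],"xyz": [0,0,0],"gripper": 0.045},
    {"delta_rot": [0,0,0],"xyz": [-0.02,-0.002,0],"gripper": 0.045},
    {"delta_rot": [0,0,0],"xyz": [-0.037,-0.004,0],"gripper": 0.045},
    {"delta_rot": [0,0,0],"xyz": [-0.037,-0.004,0],"gripper": 0.045},
    {"delta_rot": [0,0,0],"xyz": [-0.037,-0.004,0],"gripper": 0.045},
    {"delta_rot": [0,0,0],"xyz": [-0.037,-0.004,0],"gripper": 0.045},
    {"delta_rot": [0,0,0],"xyz": [-0.037,-0.004,0],"gripper": 0.045},
    {"delta_rot": [0,0,0],"xyz": [-0.037,-0.004,0],"gripper": 0.045}
  ]
}}

```text
time: 22.15
tool_pos: [0.5329, 0.0755, 0.1919]
tcp_rot: [-2.082, -2.35, 0.004]
wrist_force: [1.2, 0.0, -4.4]
width: 0.643
```

Call:
{"fn": "arm_command", "kwargs": {
  "rows": [
    {"delta_rot": [0,0,0],"xyz": [-0.037,-0.004,0],"gripper": 0.045},
    {"delta_rot": [0,0,0],"xyz": [-0.03,-0.004,0],"gripper": 0.045},
    {"delta_rot": [0,0,0],"xyz": [-0.016,-0.002,0],"gripper": 0.045},
    {"delta_rot": [0,0,0],"xyz": [0,0,0],"gripper": 0.045},
    {"delta_rot": [0,0,0],"xyz": [0,0,0],"gripper": 0.045},
    {"delta_rot": [0,0,0],"xyz": [0,0,0],"gripper": 0.045}
  ]
}}

```text
time: 22.75
tool_pos: [0.534, -0.0053, 0.1929]
tcp_rot: [-2.081, -2.352, 0.001]
wrist_force: [-0.5, 0.4, -4.4]
width: 0.642
```

```bash
python3 - <<'E'
from h import *
plan(.534,-.0082,.19,97)
c,W=cloud("wrist"); cv2.imwrite("pics/w11.png",c["pixels"][:,:,::-1])
plan(.534,-.0082,.19,97)
E
```

```text
t22.75 a=97.00 turn about tool z: -0.00 deg = -0.0000 rad tool z: [-1.6e-03  5.0e-04 -1.0e+00] pos [ 0.534  -0.0053  0.1929]
shift BEFORE turn (tool axes): [-0.0029 -0.0004  0.0029] q [-0.06  0.03  1.95  0.    1.17 -1.75] F [-0.53  0.44 -4.42] w 0.6418790738113378
t22.80 a=97.04 turn about tool z: 0.04 deg = 0.0006 rad tool z: [-1.1e-03  3.0e-04 -1.0e+00] pos [ 0.5342 -0.0051  0.1932]
shift BEFORE turn (tool axes): [-0.003  -0.0006  0.0032] q [-0.06  0.03  1.95  0.    1.17 -1.75] F [ 0.36 -0.03 -4.55] w 0.6371860007181583
```

View pics/w11.png

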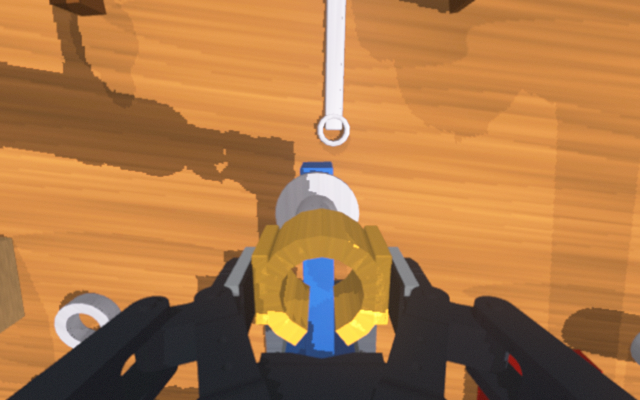

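Call:
{"fn": "arm_command", "kwargs": {
  "rows": [
    {"delta_rot": [0,0,0],"xyz": [-0.003,0,0.005],"gripper": 0.045},
    {"delta_rot": [0,0,0],"xyz": [0,0,0.01],"gripper": 0.045},
    {"delta_rot": [0,0,0],"xyz": [0,0,0],"gripper": 0.045},
    {"delta_rot": [0,0,0],"xyz": [0,0,0],"gripper": 0.045}
  ]
}}

```text
time: 23.2
tool_pos: [0.5344, -0.0085, 0.1778]
tcp_rot: [-2.08, -2.352, 0.002]
wrist_force: [-0.4, 0.8, -4.5]
width: 0.645
```

```bash
python3 - <<'E'
from h import *
plan(.534,-.0082,.175,97)
c,W=cloud("wrist"); cv2.imwrite("pics/w12.png",c["pixels"][:,:,::-1])
h=cv2.cvtColor(c["pixels"],cv2.COLOR_RGB2HSV).astype(int); v,u=np.mgrid[0:400,0:640]
m=(h[...,1]<60)&(h[...,2]>90)&(abs(u-320)<60)&(v>150)&(v<260)&(abs(W[...,2]-.113)<.006)
for r in range(180,215,5):
    q=np.flatnonzero(m[r]); 
    if len(q): print(r,q.min(),q.max(),ray(c,(q.min()+q.max())/2,r,.113)[:2])
hm=((h[...,0]>18)&(h[...,0]<34)&(h[...,1]>110)&(u>200)&(u<440)); zt=np.nanpercentile(W[hm][:,2],90); 
mm=hm&(abs(W[...,2]-zt)<.003); Q=W[mm][:,:2]; print("hub",zt,cv2.minAreaRect((Q*1000).astype(np.float32)))
c=read_camera("scene"); crop(c,"s12",260,420,120,270,4)
E
```

```text
t23.20 a=97.02 turn about tool z: 0.02 deg = 0.0004 rad tool z: [-1.9e-03  2.0e-04 -1.0e+00] pos [ 0.5344 -0.0085  0.1778]
shift BEFORE turn (tool axes): [ 0.0003 -0.0003  0.0028] q [-0.06  0.04  1.96  0.    1.14 -1.76] F [-0.36  0.81 -4.49] w 0.6451009874629164
180 303 339 [ 0.50898577 -0.01179592]
185 295 347 [ 0.51229258 -0.01138904]
190 289 353 [ 0.51562815 -0.01097862]
195 285 357 [ 0.51899282 -0.01056463]
200 283 360 [ 0.52234648 -0.00981844]
205 280 363 [ 0.52577018 -0.00939572]
210 279 364 [ 0.52922402 -0.00896927]
hub 0.20405137010848548 ((536.28857421875, -8.05961799621582), (50.67268753051758, 55.923927307128906), 6.072470664978027)
```

View pics/s12.png

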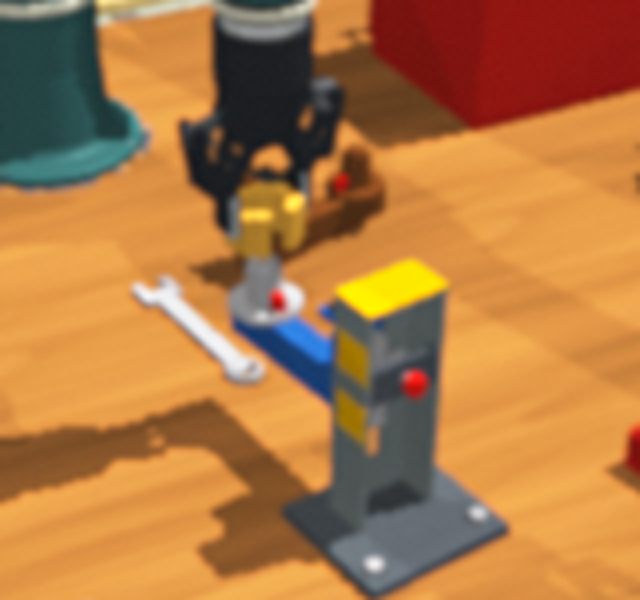

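Hub centre (0.536, −0.008) is over the post. Lower it.

Call:
{"fn": "arm_command", "kwargs": {
  "rows": [
    {"delta_rot": [0,0,0],"xyz": [0,0,0.008],"gripper": 0.045},
    {"delta_rot": [0,0,0],"xyz": [0,0,0.006],"gripper": 0.045},
    {"delta_rot": [0,0,0],"xyz": [0,0,0.004],"gripper": 0.045},
    {"delta_rot": [0,0,0],"xyz": [0,0,0.004],"gripper": 0.045},
    {"delta_rot": [0,0,0],"xyz": [0,0,0.003],"gripper": 0.045},
    {"delta_rot": [0,0,0],"xyz": [0,0,0],"gripper": 0.045}
  ]
}}

```text
time: 23.9
tool_pos: [0.5346, -0.0088, 0.1531]
tcp_rot: [-2.081, -2.352, 0.001]
wrist_force: [-0.4, 0.2, -4.5]
width: 0.642
```

Call:
{"fn": "arm_command", "kwargs": {
  "rows": [
    {"delta_rot": [0,0,0],"xyz": [0,0,0.003],"gripper": 0.045},
    {"delta_rot": [0,0,0],"xyz": [0,0,0.003],"gripper": 0.045},
    {"delta_rot": [0,0,0],"xyz": [0,0,0.002],"gripper": 0.045},
    {"delta_rot": [0,0,0],"xyz": [0,0,0],"gripper": 0.045}
  ]
}}

```text
time: 24.3
tool_pos: [0.5349, -0.0088, 0.1454]
tcp_rot: [-2.081, -2.353, 0.0]
wrist_force: [0.1, 0.8, -5.3]
width: 0.644
```

Call:
{"fn": "arm_command", "kwargs": {
  "rows": [
    {"delta_rot": [0,0,0],"xyz": [0,0,0.003],"gripper": 0.045},
    {"delta_rot": [0,0,0],"xyz": [0,0,0.003],"gripper": 0.045},
    {"delta_rot": [0,0,0],"xyz": [0,0,0],"gripper": 0.045}
  ]
}}

```text
time: 24.6
tool_pos: [0.5347, -0.0088, 0.1392]
tcp_rot: [-2.081, -2.353, 0.001]
wrist_force: [0.3, -0.3, -4.9]
width: 0.641
```

Call:
{"fn": "arm_command", "kwargs": {
  "rows": [
    {"delta_rot": [0,0,0],"xyz": [0,0,0.002],"gripper": 0.045},
    {"delta_rot": [0,0,0],"xyz": [0,0,0.002],"gripper": 0.045},
    {"delta_rot": [0,0,0],"xyz": [0,0,0],"gripper": 0.045}
  ]
}}

```text
time: 24.9
tool_pos: [0.5349, -0.0088, 0.1354]
tcp_rot: [-2.081, -2.353, 0.0]
wrist_force: [-0.2, -0.4, -4.8]
width: 0.64
```

Call:
{"fn": "arm_command", "kwargs": {
  "rows": [
    {"delta_rot": [0,0,0],"xyz": [0,0,0.002],"gripper": 0.045},
    {"delta_rot": [0,0,0],"xyz": [0,0,0.002],"gripper": 0.045},
    {"delta_rot": [0,0,0],"xyz": [0,0,0],"gripper": 0.045}
  ]
}}

```text
time: 25.2
tool_pos: [0.5349, -0.0088, 0.1314]
tcp_rot: [-2.081, -2.353, 0.0]
wrist_force: [-0.1, -0.1, -4.5]
width: 0.635
```

Past the key top without force: the slot is over the key. Continuing to the plate.

Call:
{"fn": "arm_command", "kwargs": {
  "rows": [
    {"delta_rot": [0,0,0],"xyz": [0,0,0.002],"gripper": 0.045},
    {"delta_rot": [0,0,0],"xyz": [0,0,0.002],"gripper": 0.045},
    {"delta_rot": [0,0,0],"xyz": [0,0,0],"gripper": 0.045}
  ]
}}

```text
time: 25.5
tool_pos: [0.5349, -0.0088, 0.1274]
tcp_rot: [-2.082, -2.353, 0.0]
wrist_force: [0.1, 1.3, -5.4]
width: 0.645
```

Call:
{"fn": "arm_command", "kwargs": {
  "rows": [
    {"delta_rot": [0,0,0],"xyz": [0,0,0.0015],"gripper": 0.045},
    {"delta_rot": [0,0,0],"xyz": [0,0,0.0015],"gripper": 0.045},
    {"delta_rot": [0,0,0],"xyz": [0,0,0],"gripper": 0.045}
  ]
}}

```text
time: 25.8
tool_pos: [0.535, -0.0088, 0.1245]
tcp_rot: [-2.082, -2.353, 0.0]
wrist_force: [-0.3, 0.2, -3.7]
width: 0.642
```

Call:
{"fn": "arm_command", "kwargs": {
  "rows": [
    {"delta_rot": [0,0,0],"xyz": [0,0,0.001],"gripper": 0.045},
    {"delta_rot": [0,0,0],"xyz": [0,0,0],"gripper": 0.045}
  ]
}}

```text
time: 26.0
tool_pos: [0.5351, -0.0088, 0.124]
tcp_rot: [2.082, 2.353, 0.0]
wrist_force: [-1.4, -0.3, -3.0]
width: 0.642
```

Call:
{"fn": "arm_command", "kwargs": {
  "rows": [
    {"delta_rot": [0,0,0],"xyz": [0,0,0.001],"gripper": 0.045},
    {"delta_rot": [0,0,0],"xyz": [0,0,0],"gripper": 0.045}
  ]
}}

```text
time: 26.2
tool_pos: [0.5351, -0.0088, 0.1237]
tcp_rot: [2.081, 2.353, 0.0]
wrist_force: [-5.2, 0.8, 4.1]
width: 0.642
```

Plate contact (+4 N net). Release and rise.

Call:
{"fn": "arm_command", "kwargs": {
  "rows": [
    {"delta_rot": [0,0,0],"xyz": [0,0,-0.0005],"gripper": 0.06},
    {"delta_rot": [0,0,0],"xyz": [0,0,0],"gripper": 0.07},
    {"delta_rot": [0,0,0],"xyz": [0,0,0],"gripper": 0.0854},
    {"delta_rot": [0,0,0],"xyz": [0,0,0],"gripper": 0.0854},
    {"delta_rot": [0,0,0],"xyz": [0,0,0],"gripper": 0.0854},
    {"delta_rot": [0,0,0],"xyz": [0,0,-0.01],"gripper": 0.0854},
    {"delta_rot": [0,0,0],"xyz": [0,0,-0.03],"gripper": 0.0854},
    {"delta_rot": [0,0,0],"xyz": [0,0,-0.04],"gripper": 0.0854},
    {"delta_rot": [0,0,0],"xyz": [0,0,-0.04],"gripper": 0.0854},
    {"delta_rot": [0,0,0],"xyz": [0,0,-0.03],"gripper": 0.0854},
    {"delta_rot": [0,0,0],"xyz": [0,0,0],"gripper": 0.0854},
    {"delta_rot": [0,0,0],"xyz": [0,0,0],"gripper": 0.0854}
  ]
}}

```text
time: 27.4
tool_pos: [0.5357, -0.0088, 0.2749]
tcp_rot: [2.08, 2.351, 0.003]
wrist_force: [0.2, 0.6, -0.1]
width: 0.998
```

```bash
python3 - <<'E'
from h import *
plan(.534,-.0082,.175,97)
c,W=cloud("wrist"); cv2.imwrite("pics/w13.png",c["pixels"][:,:,::-1])
h=cv2.cvtColor(c["pixels"],cv2.COLOR_RGB2HSV).astype(int); v,u=np.mgrid[0:400,0:640]
hm=((h[...,0]>18)&(h[...,0]<34)&(h[...,1]>110)&(abs(u-320)<90)&(W[...,2]>.13)&(W[...,2]<.17))
Q=W[hm]; z=np.median(Q[:,2]); Q=Q[abs(Q[:,2]-z)<.004]
print("hub top z",z,len(Q),cv2.minAreaRect((Q[:,:2]*1000).astype(np.float32)))
A=np.c_[Q[:,:2]-Q[:,:2].mean(0),np.ones(len(Q))]; print("slope",np.linalg.lstsq(A,Q[:,2],rcond=None)[0])
pm=(h[...,1]<60)&(h[...,2]>90)&(abs(u-320)<70)&(v<300)&(abs(W[...,2]-.113)<.006); print("plate z",np.median(W[pm][:,2]),pm.sum())
pt=(h[...,1]<60)&(h[...,2]>90)&(abs(u-320)<40)&(v<300)&(W[...,2]>.14)&(W[...,2]<.165); print("post top",np.median(W[pt],0),pt.sum())
c=read_camera("scene"); crop(c,"s13",260,420,120,270,4); cv2.imwrite("pics/sfull.png",c["pixels"][:,:,::-1])
E
```

```text
t27.40 a=97.00 turn about tool z: 0.00 deg = 0.0000 rad tool z: [ 2.9e-03 -2.0e-04 -1.0e+00] pos [ 0.5357 -0.0088  0.2749]
shift BEFORE turn (tool axes): [ 0.0009 -0.0019  0.0999] q [-0.06 -0.03  1.85  0.    1.32 -1.76] F [ 0.23  0.55 -0.07] w 0.997554755167755
hub top z 0.1485555954540351 1780 ((535.4584350585938, -8.664905548095703), (48.97279357910156, 55.983158111572266), 7.144420146942139)
slope [0.03215601 0.00566445 0.14856482]
plate z 0.11197398890335104 334
post top [ 0.5340313  -0.00862404  0.1498708 ] 832
```

View pics/w13.png

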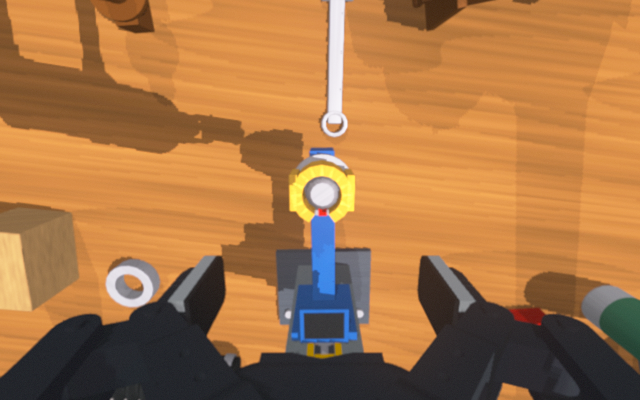

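View pics/s13.png

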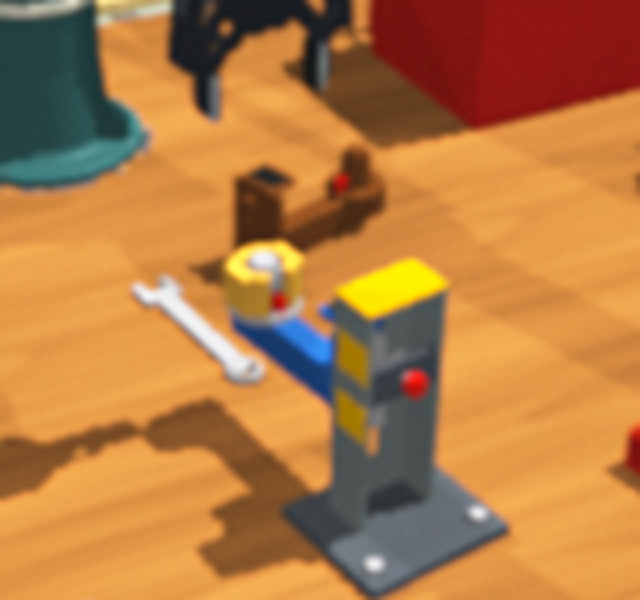

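The hub sits flat: its slope matches the plate's, its top is 36 mm above the plate, and the key is visible in the slot at (322,212). One check of the pad height, then hand in.

```bash
python3 - <<'E'
from h import *
c,W=cloud("wrist"); print("pad z",np.nanmedian(W[318:332,312:336,2]), bot.read_state()["wrist_force"], bot.read_state()["time"])
print(bot.finish_job())
E
```

```text
pad z 0.1691323542179203 [ 0.63104232 -0.87134588 -0.4794981 ] 27.55
the job is handed in; nothing more can be done
None
```

The blue arm is hooked and pressed home in the two yellow-framed slots. The brass hub sits flat on the plate over the red key. I handed the job in at about 27.6 s; no verdict was reported.

**Arm:** I lowered the claws to about 8 mm above home with the beam gripped, then pressed on the pad until it bottomed at about 20 N. The last wrist view put the pad top at 0.169 m, which is the home height. It droops about 1.8° from claw play, against a 5° limit.

**Hub:** I gripped it by its flats, turned it to the arm's heading (about 7°) and lowered it. It passed the key without resistance, so it needed no further turning.
- Its top is 36 mm above the plate.
- It tilts the same way as the plate.
- It is within about 1.5 mm of the post axis.

**Final state:** the gripper is open and clear, with about zero force on it. It never came near the bystanders and none looked moved, but I did not measure their positions again.

**Disagreements:** the top and wrist cameras differed by about 2 mm on where the post is. I trusted the wrist camera more, and the fit went in cleanly. My first two move calls were refused because rows lacked fields, so nothing moved then.

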